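# Pack a fitter's kit box in layers

## Robot

A 7-joint arm with a two-finger parallel gripper is mounted at the origin on a cart in front of the work surface, level with it; the furniture and walls round the work are solid. World frame = base frame: x ahead of the robot, y to its left, z up, the work surface at z = 0. Lengths are in m, angles in rad, forces in N, time in s.
With the tool pointing down it reaches from about 0.425 to 0.875 m from the base axis. Payload 8.4 kg.
Tool frame: the origin (TCP) lies at the very end of the fingers, on their centre line; the grasp point (between the pads) lies 19 mm behind it; z points along the fingers, y is the line along which they close (so a half turn about z gives the same grasp; the last joint's range is limited). The gripper opens to 87 mm and grips with 3 to 60 N. Pads are 19 mm wide; open, the fingers measure 117 mm over their backs; the gripper's body (75 mm by 190 mm) begins 51 mm behind the grasp point.
Start: joints at [-1.331, 0.333, 0.04, 1.465, -0.013, 1.343, -0.059], TCP at [0.216, 0.613, 0.223] pointing down, gripper open.
Joint ranges: [-2.58, 2.58], [-0.38, 2.09], [-1.3, 1.39], [0.25, 2.4], [-1.5, 4.64], [0.08, 2.09], [-2.65, 2.65]. Speed limits (rad/s): [2.22, 2.22, 2.79, 2.79, 3.14, 3.14, 3.14].

## Interface

Orientations are given as a unit quaternion [x, y, z, w].
In Python, from cell import sense, capture, hand_in gives the robot as it stands.
- The arm moves only by the tool drive_tool, never from a script. Its argument "rows" is a list of rows, each an object of numbers: "x", "y", "z": the shift along the tool's x, y, z scaled (see below); "wx", "wy", "wz": the turn, a rotation vector about the tool's x, y, z scaled (see below); "jaw": the closure, from -1 (fully open) to 1 (shut). A call has 1 to 10 rows; each row is the pose to reach, as a shift and turn from the pose commanded when the call began, along the tool's axes at that moment, turning the shorter way round; what a row does not reach only later rows make up. The controller multiplies each number of a shift by 0.1 m and each number of a turn by pi rad. A row lasts 1/12 s, in which the tool goes at most 41.7 mm and 7.16 degrees, less where a joint would pass 70% of its speed; a pose out of reach is approached as far as the arm can. A call with a number of a shift or a turn outside -1 to 1 is refused whole. A call with a gripper value outside its range is refused whole. The fingers move at their own pace and stop on an object; "grip_force" is the grip in N (left out, the last holds). Time passes only in rows, so rows that repeat a pose let the fingers close. It gives the time, the measured TCP pose, the force, the opening and the grip force at its end, in the units of the state.
- sense(): the state, without advancing time (a new reading comes with each control period).
- capture(name): name is "side" or "top"; returns a dict with "img" (420x560x3 uint8, red, green, blue), "K" (3x3 intrinsics, pixels), "rvec" (rotation vector, rad) and "tvec" (3), from world to camera coordinates, as OpenCV has them. Camera axes: x right, y down, z forward; pixel columns grow to the right and rows downward; lengths in m; the calibration is good to about 2 mm. A picture is of the moment at which its call begins. There is no depth.
- hand_in(): hands the job in; it is judged then, once.
The state is a dict: "clock": time; "joint_positions": joint angles; "dq": joint speeds; "tau": joint torques, N m; "position": TCP position; "ee_rot": TCP orientation; "contact_force": force on the tool from outside, world axes, zero at the start; "moment": the same for the moment, N m; "width": finger opening in m; "grasp_force": force on a finger pad.
Only numpy, scipy, OpenCV 4.12 (cv2) and the standard library are available. Lean on these libraries where they do the work, as an engineer would, in place of code of your own. Each camera call takes 0.05 s, during which the arm holds its last target. There are 200 camera calls.

## Task

Pack the black kit box: stand the two gold pump collars that stand loose around it upright in its bottom, one in each of the two pockets, then lay the orange divider plate over them flat on the grey end ledges, and last lay the blue screwdriver flat on the divider, lengthwise inside the box. The two white collars and the red screwdriver near them are for another job: leave them where they are.

Things in the scene. Friction and masses are not known exactly. Their poses are not given: they have to be found in the camera images.
- kit_box: fixed black open box, 204 (x) x 130 (y) x 62 mm high, walls and floor 4 mm. Origin: centre of underside, z up. Grey end blocks (|x| 74 to 98 mm, full width, top z = 44) are the divider's ledges. A low grey rib (|x| under 18 mm, top z = 20) parts the floor (z = 4) into two pockets centred at x = -46 and +46, y = 0, each 56 (x) x 122 (y) mm. Open fingers only part way inside.
- divider: orange plate, 182 (x) x 108 (y) x 4 mm, 120 g. Origin: centre of underside, z up. Upright grip tab 60 mm along x, 10 thick, centred at x = 0, y = -38, top at z = 48: pinch it across y by its upper 25 mm, so the fingertips clear the box's rim. On the ledges it has 7 mm play all round, underside at z = 44 of the box; either way round is right. Free lane for the screwdriver: middle at y = +14.
- gold_collar_1: pump collar (gold, pale yellow), round stepped cap standing upright: base 28 mm across, smaller round head on top, 34 mm high, 20 g; grip it low, by the base. Origin: centre of its underside, z up its axis. The two gold ones are interchangeable.
- gold_collar_2: pump collar (gold, pale yellow), round stepped cap standing upright: base 28 mm across, smaller round head on top, 34 mm high, 20 g; grip it low, by the base. Origin: centre of its underside, z up its axis. The two gold ones are interchangeable.
- white_collar_1: pump collar (white), round stepped cap standing upright: base 28 mm across, smaller round head on top, 34 mm high, 20 g; grip it low, by the base. Origin: centre of its underside, z up its axis. Look-alike: stays where it is.
- white_collar_2: pump collar (white), round stepped cap standing upright: base 28 mm across, smaller round head on top, 34 mm high, 20 g; grip it low, by the base. Origin: centre of its underside, z up its axis. Look-alike: stays where it is.
- blue_driver: screwdriver with a blue handle, 165 mm long, 70 g, lying flat along its own y. Origin: middle of its length, on its underside (z up at the start). The round handle, 27 mm thick, runs from y = -10 to +82 mm: grip it at y = +36. The steel shaft, 8 mm, runs to the tip at y = -82.
- blue_driver_axis (a point): point on the blue screwdriver's long axis in the middle of its length, 13 mm above its underside; axes as the screwdriver's.
- red_driver: screwdriver with a red handle, 190 mm long, lying flat along its own y; origin in the middle of its length, on its underside. The handle, 27 mm thick, runs from y = +3 to +95 mm. Look-alike: stays where it is.
Not all that is in view belongs to the job. What is shaped like the blue_driver but green is not meant.

How it is judged:
By the outcome, as a careful person would: the job done as asked, in the order asked, and still so for the second after the job is handed in, with the robot touching nothing.
It also fails if it takes over 120 s, if anything falls off the work surface, if the arm or the gripper's body presses on something with over 40 N, if the wrist force passes 120 N, or if a joint passes its speed limit or range.

## Working session

There is one attempt and no reset: what is moved stays moved. The work goes in short steps, Python scripts to look and compute and a tool call to move; the robot and the scene stay as the last step left them, time stands still between calls to the robot, and variables do not carry over. Pictures are saved under pics/ and viewed, at most 14 in all, crops included, and the job is handed in when it is done.

Besides the shell and the picture viewer there is one more tool, called as name(argument=value, ...), one argument or row to a line, values as JSON. drive_tool: Moves the arm, as the interface text tells. Shifts and turns lie within -1 to 1; 1 stands for 0.1 m of shift or pi rad of turn. Its arguments: {"type":"object","properties":{"rows":{"type":"array"},"grip_force":{"type":"number"}},"required":["rows"]}

```bash
ls; mkdir -p pics; python3 - <<'E'
from cell import sense,capture
import cv2
s=sense();print({k:s[k] for k in('clock','position','ee_rot','width','contact_force')})
for n in('side','top'):
    c=capture(n);cv2.imwrite(f'pics/{n}0.png',cv2.cvtColor(c['img'],cv2.COLOR_RGB2BGR));print(n,c['K'],c['rvec'],c['tvec'])
E
```

```text
pics
{'clock': 0.0, 'position': array([0.21591667, 0.61260154, 0.22166709]), 'ee_rot': array([ 1.68622034e-01,  9.85680464e-01, -7.90908288e-04, -7.88217172e-05]), 'width': 0.08696864984785548, 'contact_force': array([-0.1014175 , -0.23187276, -0.22504512])}
side [[458.68786148   0.         276.73709981]
 [  0.         458.68786148 210.18834811]
 [  0.           0.           1.        ]] [ 0.54810074 -2.56154083  1.30037905] [0.50869475 0.06624021 1.64927158]
top [[446.91229681   0.         276.2088082 ]
 [  0.         446.91229681 213.53783872]
 [  0.           0.           1.        ]] [ 2.16597192 -2.20218264  0.06711241] [0.1520109  0.46576777 1.57577406]
```

View pics/side0.png

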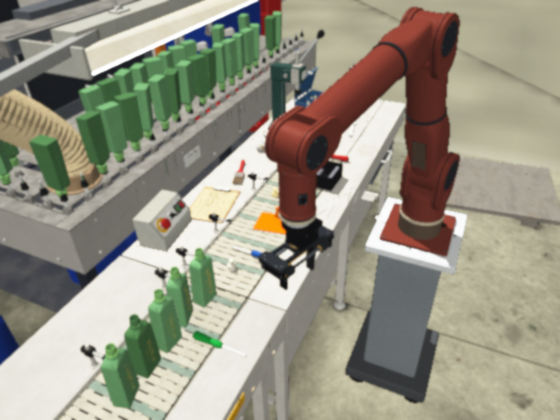

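View pics/top0.png

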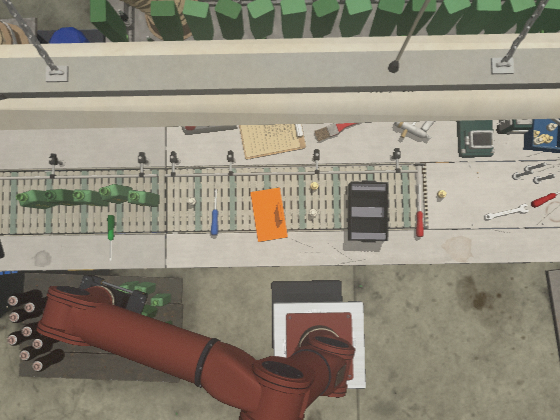

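The top view shows the arm at left. The possible targets are:
- Collars at about (192,202), (315,186), (312,213) and (441,194). 
- The blue driver at (214,218), with a green one at (111,230) and a red one at (420,222). 
- The divider at (269,214). 
- The box at (368,211).

I'll check these in a close crop.

```bash
python3 - <<'E'
import cv2,numpy as np
t=cv2.imread('pics/top0.png');s=cv2.imread('pics/side0.png')
a=cv2.resize(t[165:255,180:460],(784,252),interpolation=cv2.INTER_CUBIC)
b=cv2.resize(s[100:240,230:420],(0,0),fx=2.4,fy=2.4,interpolation=cv2.INTER_CUBIC)
o=np.zeros((600,784,3),np.uint8);o[:252]=a;o[256:256+b.shape[0],:b.shape[1]]=b
for i,(u,v) in enumerate([(192,202),(315,186),(312,213),(441,194)]):
    o[270+(i//2)*150:400+(i//2)*150,490+(i%2)*145:620+(i%2)*145]=cv2.resize(t[v-8:v+9,u-8:u+9],(130,130),interpolation=cv2.INTER_CUBIC)
cv2.imwrite('pics/crop0.png',o)
E
```

```text
(no output)
```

View pics/crop0.png

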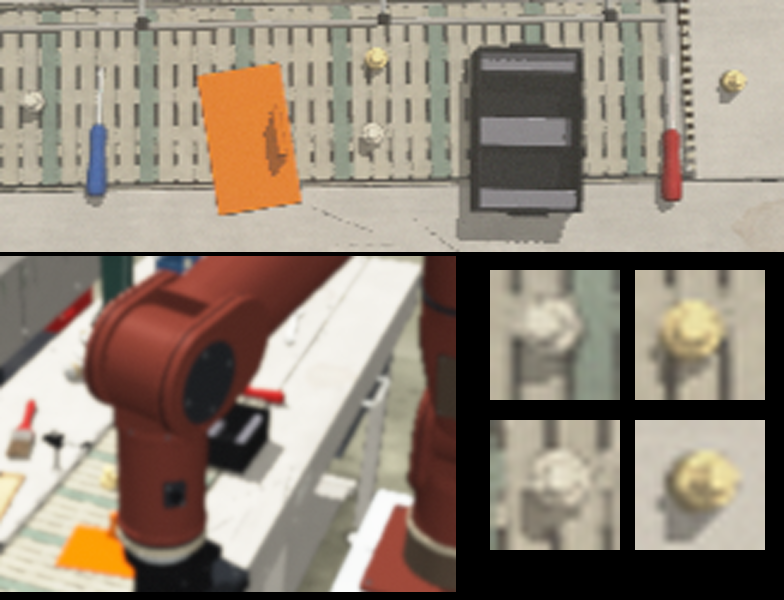

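Gold collars are at (315,186) and (441,194), and white ones at (192,202) and (312,213), so the colours are clear. The blue driver's handle is toward the bottom of the image, near (214,222). The tab sits on the divider's right side, near (279,213).

```bash
cat > h.py <<'E'
import cv2,numpy as np
from cell import sense,capture,hand_in
from scipy.spatial.transform import Rotation as R
def ray(c,uv):
    Rm=cv2.Rodrigues(c['rvec'])[0];p=np.append(np.asarray(uv,float),1)
    return -Rm.T@c['tvec'],Rm.T@np.linalg.solve(c['K'],p)
def onz(c,uv,z):
    o,d=ray(c,uv);return o+d*(z-o[2])/d[2]
def tri(c1,p1,c2,p2):
    o1,d1=ray(c1,p1);o2,d2=ray(c2,p2)
    t=np.linalg.lstsq(np.c_[d1,-d2],o2-o1,rcond=None)[0]
    a=o1+t[0]*d1;b=o2+t[1]*d2;return (a+b)/2,np.linalg.norm(a-b)
def proj(c,P):
    return cv2.projectPoints(np.array(P,float).reshape(-1,3),c['rvec'],c['tvec'],c['K'],None)[0][:,0]
def mask(c,lo,hi,roi=None):
    h=cv2.cvtColor(c['img'],cv2.COLOR_RGB2HSV);m=cv2.inRange(h,lo,hi)
    if roi is not None:
        z=np.zeros_like(m);u0,v0,u1,v1=roi;z[v0:v1,u0:u1]=m[v0:v1,u0:u1];m=z
    return m
def blobs(m,amin=8):
    n,_,s,ce=cv2.connectedComponentsWithStats(m)
    return [(ce[i].round(2),int(s[i,4]),s[i,:4]) for i in range(1,n) if s[i,4]>=amin]
def rect(m):
    c=max(cv2.findContours(m,cv2.RETR_EXTERNAL,cv2.CHAIN_APPROX_NONE)[0],key=cv2.contourArea);return cv2.minAreaRect(c)
E
python3 - <<'E'
from h import *
c=capture('top')
print('cam',ray(c,(0,0))[0])
for roi in((300,176,330,198),(430,184,452,204)):
    m=mask(c,(20,70,150),(35,255,255),roi);b=blobs(m,6);print('gold',b,[onz(c,x[0],.015) for x in b])
m=mask(c,(100,120,60),(125,255,255),(195,180,230,245));b=blobs(m);print('blue',b,rect(m),onz(c,b[0][0],.013))
m=mask(c,(8,150,100),(20,255,255),(240,180,300,250));r=rect(m);print('div',r,[onz(c,p,.004).round(4) for p in cv2.boxPoints(r)])
m=mask(c,(0,0,0),(180,255,75),(335,170,400,250));m=cv2.morphologyEx(m,cv2.MORPH_OPEN,np.ones((3,3)));r=rect(m);print('box',r,[onz(c,p,.062).round(4) for p in cv2.boxPoints(r)])
g=mask(c,(90,10,85),(150,110,200),(345,175,392,245));print('grey',[ (b,onz(c,b[0],.044)) for b in blobs(g,40)])
d=sense();print(R.from_quat(d['ee_rot']).as_matrix().round(3))
E
```

```text
cam [0.36078364 0.13551651 1.60455017]
gold [(array([313.91, 185.16]), 44, array([310, 182,   8,   7], dtype=int32))] [array([0.56780049, 0.00772175, 0.015     ])]
gold [(array([441.78, 193.25]), 40, array([438, 190,   8,   7], dtype=int32))] [array([ 0.53090628, -0.44744895,  0.015     ])]
blue [(array([213.76, 226.79]), 42, array([212, 220,   5,  14], dtype=int32))] ((213.8499755859375, 226.5499725341797), (3.535534143447876, 13.01076602935791), 8.13010311126709) [0.42482979 0.3676996  0.013     ]
div ((268.5878601074219, 214.22300720214844), (50.11597442626953, 29.788850784301758), 81.02737426757812) [array([0.5491, 0.2376, 0.004 ]), array([0.5642, 0.1313, 0.004 ]), array([0.3855, 0.1064, 0.004 ]), array([0.3707, 0.2118, 0.004 ])]
box ((367.5, 214.5), (49.0, 41.0), 90.0) [array([ 0.5428, -0.1028,  0.062 ]), array([ 0.5404, -0.2448,  0.062 ]), array([ 0.3709, -0.2391,  0.062 ]), array([ 0.3732, -0.0982,  0.062 ])]
grey []
[[-0.943  0.332 -0.   ]
 [ 0.332  0.943 -0.001]
 [-0.    -0.001 -1.   ]]
```

drive_tool(
  rows=[
    {"wz":-0.108},
    {"wz":-0.108},
    {"wz":-0.108},
    {"wz":-0.108},
  ],
)

```text
invalid input at $.rows[0]: expected keys x, y, z, wx, wy, wz, jaw
```

drive_tool(
  rows=[
    {"x":-1,"y":-1},
    {"x":-1,"y":-1},
    {"x":-1,"y":-1},
    {"x":-1,"y":-1},
    {"x":-1,"y":-1},
  ],
)

```text
invalid input at $.rows[0]: expected keys x, y, z, wx, wy, wz, jaw
```

drive_tool(
  rows=[
    {"x":-1,"y":-1},
    {"x":-1,"y":-1},
    {"x":-1,"y":-1},
    {"x":-1,"y":-1},
    {"x":-1,"y":-1},
  ],
)

```text
invalid input at $.rows[0]: expected keys x, y, z, wx, wy, wz, jaw
```

drive_tool(
  rows=[
    {"x":0,"y":0,"z":0,"wx":0,"wy":0,"wz":-0.108,"jaw":-1},
    {"x":0,"y":0,"z":0,"wx":0,"wy":0,"wz":-0.108,"jaw":-1},
    {"x":0,"y":0,"z":0,"wx":0,"wy":0,"wz":-0.108,"jaw":-1},
    {"x":0,"y":0,"z":0,"wx":0,"wy":0,"wz":-0.108,"jaw":-1},
  ],
)

```text
clock: 0.48
position: [0.216, 0.6128, 0.2222]
ee_rot: [-0.002, 1.0, -0.0, -0.0]
contact_force: [0.2, -0.3, -0.2]
width: 0.0868
grasp_force: 0.0
```

drive_tool(
  rows=[
    {"x":-1,"y":-1,"z":0,"wx":0,"wy":0,"wz":0,"jaw":-1},
    {"x":-1,"y":-1,"z":0,"wx":0,"wy":0,"wz":0,"jaw":-1},
    {"x":-1,"y":-1,"z":0,"wx":0,"wy":0,"wz":0,"jaw":-1},
    {"x":-1,"y":-1,"z":0,"wx":0,"wy":0,"wz":0,"jaw":-1},
    {"x":-1,"y":-1,"z":0,"wx":0,"wy":0,"wz":0,"jaw":-1},
  ],
)

```text
clock: 0.9
position: [0.3213, 0.5088, 0.2229]
ee_rot: [0.006, 1.0, -0.001, 0.001]
contact_force: [0.8, 0.7, 0.2]
width: 0.0868
grasp_force: 0.0
```

drive_tool(
  rows=[
    {"x":-1,"y":-1,"z":0,"wx":0,"wy":0,"wz":0,"jaw":-1},
    {"x":-1,"y":-1,"z":0,"wx":0,"wy":0,"wz":0,"jaw":-1},
    {"x":-1,"y":-1,"z":0,"wx":0,"wy":0,"wz":0,"jaw":-1},
    {"x":-1,"y":-1,"z":0,"wx":0,"wy":0,"wz":0,"jaw":-1},
    {"x":-1,"y":-1,"z":0,"wx":0,"wy":0,"wz":0,"jaw":-1},
  ],
)

```text
clock: 1.32
position: [0.4202, 0.4088, 0.2227]
ee_rot: [0.005, 1.0, -0.001, 0.001]
contact_force: [-0.0, 0.3, 0.3]
width: 0.0871
grasp_force: 0.0
```

drive_tool(
  rows=[
    {"x":-1,"y":-1,"z":0,"wx":0,"wy":0,"wz":0,"jaw":-1},
    {"x":-1,"y":-1,"z":0,"wx":0,"wy":0,"wz":0,"jaw":-1},
    {"x":-1,"y":-1,"z":0,"wx":0,"wy":0,"wz":0,"jaw":-1},
    {"x":-1,"y":-1,"z":0,"wx":0,"wy":0,"wz":0,"jaw":-1},
  ],
)

```text
clock: 1.65
position: [0.5197, 0.3084, 0.2226]
ee_rot: [0.004, 1.0, -0.001, 0.001]
contact_force: [-0.6, -1.7, 0.4]
width: 0.0871
grasp_force: 0.0
```

drive_tool(
  rows=[
    {"x":0,"y":-1,"z":0,"wx":0,"wy":0,"wz":0,"jaw":-1},
    {"x":0,"y":-1,"z":0,"wx":0,"wy":0,"wz":0,"jaw":-1},
    {"x":0,"y":-1,"z":0,"wx":0,"wy":0,"wz":0,"jaw":-1},
  ],
)

```text
clock: 1.9
position: [0.5166, 0.208, 0.2224]
ee_rot: [0.003, 1.0, -0.001, -0.0]
contact_force: [1.0, -0.8, -0.1]
width: 0.0871
grasp_force: 0.0
```

drive_tool(
  rows=[
    {"x":0,"y":-1,"z":0,"wx":0,"wy":0,"wz":0,"jaw":-1},
    {"x":0,"y":-1,"z":0,"wx":0,"wy":0,"wz":0,"jaw":-1},
    {"x":0,"y":-1,"z":0,"wx":0,"wy":0,"wz":0,"jaw":-1},
  ],
)

```text
clock: 2.15
position: [0.5162, 0.1081, 0.2228]
ee_rot: [0.003, 1.0, -0.001, 0.0]
contact_force: [1.6, -0.4, 0.0]
width: 0.087
grasp_force: 0.0
```

drive_tool(
  rows=[
    {"x":0,"y":-1,"z":0,"wx":0,"wy":0,"wz":0,"jaw":-1},
    {"x":0,"y":-1,"z":0,"wx":0,"wy":0,"wz":0,"jaw":-1},
    {"x":0,"y":-1,"z":0,"wx":0,"wy":0,"wz":0,"jaw":-1},
  ],
)

```text
clock: 2.4
position: [0.516, 0.0081, 0.2229]
ee_rot: [0.003, 1.0, -0.001, 0.0]
contact_force: [1.0, -0.7, -0.0]
width: 0.0872
grasp_force: 0.0
```

drive_tool(
  rows=[
    {"x":0,"y":-1,"z":0,"wx":0,"wy":0,"wz":0,"jaw":-1},
    {"x":0,"y":-1,"z":0,"wx":0,"wy":0,"wz":0,"jaw":-1},
    {"x":0,"y":-1,"z":0,"wx":0,"wy":0,"wz":0,"jaw":-1},
  ],
)

```text
clock: 2.65
position: [0.5158, -0.0918, 0.223]
ee_rot: [0.003, 1.0, -0.001, 0.0]
contact_force: [-0.2, -0.3, -0.1]
width: 0.0867
grasp_force: 0.0
```

drive_tool(
  rows=[
    {"x":0,"y":-1,"z":0,"wx":0,"wy":0,"wz":0,"jaw":-1},
    {"x":0,"y":-1,"z":0,"wx":0,"wy":0,"wz":0,"jaw":-1},
    {"x":0,"y":-1,"z":0,"wx":0,"wy":0,"wz":0,"jaw":-1},
  ],
)

```text
clock: 2.9
position: [0.5157, -0.1917, 0.223]
ee_rot: [0.003, 1.0, -0.001, 0.0]
contact_force: [-0.8, -1.3, -0.1]
width: 0.0871
grasp_force: 0.0
```

drive_tool(
  rows=[
    {"x":0,"y":-1,"z":0,"wx":0,"wy":0,"wz":0,"jaw":-1},
    {"x":0,"y":-1,"z":0,"wx":0,"wy":0,"wz":0,"jaw":-1},
    {"x":0,"y":-1,"z":0,"wx":0,"wy":0,"wz":0,"jaw":-1},
  ],
)

```text
clock: 3.15
position: [0.5155, -0.2916, 0.2228]
ee_rot: [0.003, 1.0, -0.001, 0.0]
contact_force: [-1.0, -0.7, 0.0]
width: 0.0873
grasp_force: 0.0
```

drive_tool(
  rows=[
    {"x":0,"y":-1,"z":0,"wx":0,"wy":0,"wz":0,"jaw":-1},
    {"x":0,"y":-1,"z":0,"wx":0,"wy":0,"wz":0,"jaw":-1},
    {"x":0,"y":-1,"z":0,"wx":0,"wy":0,"wz":0,"jaw":-1},
    {"x":0,"y":-1,"z":0,"wx":0,"wy":0,"wz":0,"jaw":-1},
  ],
)

```text
clock: 3.48
position: [0.515, -0.3911, 0.2221]
ee_rot: [0.004, 1.0, -0.001, -0.001]
contact_force: [-0.0, 0.2, 0.1]
width: 0.0869
grasp_force: 0.0
```

```bash
python3 - <<'E'
from h import *
s=sense();print(s['clock'],s['position'].round(4),s['ee_rot'].round(4),s['joint_positions'].round(2))
c=capture('side');t=capture('top')
im=c['img'][90:320,150:420]
b=cv2.resize(im,(0,0),fx=2.6,fy=2.6,interpolation=cv2.INTER_CUBIC);cv2.imwrite('pics/side1.png',b[...,::-1])
a=cv2.resize(t['img'][165:250,180:460],(0,0),fx=2.8,fy=2.8,interpolation=cv2.INTER_CUBIC);
cv2.imwrite('pics/top1.png',a[...,::-1]); print(ray(c,(0,0))[0])
print(proj(c,[(.568,.008,.015),(.531,-.447,.015),(.45,-.17,.062),(.467,.172,.004),(.46,.37,.013)]))
E
```

```text
3.4833 [ 0.515  -0.3911  0.2221] [ 3.6e-03  1.0e+00 -1.2e-03 -8.0e-04] [ 0.04  0.38  0.71  1.5  -0.25  1.35  2.34]
[-0.10616228  1.38100151  1.03190081]
[[274.1718225  192.32102709]
 [322.40994538 144.46953728]
 [317.97354194 166.96367197]
 [280.19177061 223.52727029]
 [257.49475801 255.10111256]]
```

View pics/side1.png

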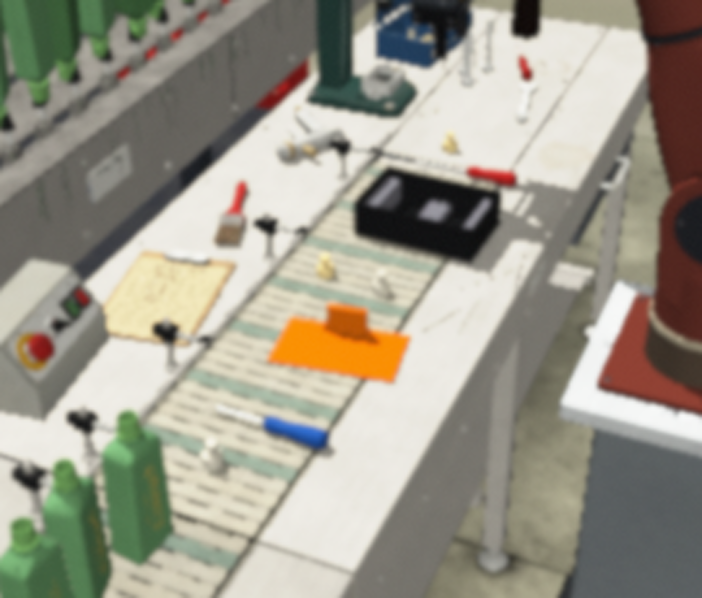

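The side view now clears everything. In full-frame pixels it shows:
- gold collars near (274,192) and (323,145)
- the divider near (280,224)
- the blue handle near (264,256)
- the box near (314,172)

Next I'll measure from both views.

```bash
python3 - <<'E'
from h import *
c=capture('side');t=capture('top')
cv2.imwrite('pics/side1full.png',c['img'][...,::-1])
t['img']=cv2.imread('pics/top0.png')[...,::-1].copy()
G=((18,60,150),(35,255,255))
for rt,rs in(((300,176,330,198),(262,178,288,206)),((430,184,452,204),(312,132,334,155))):
    b=max(blobs(mask(t,*G,rt),4),key=lambda x:x[1]);a=blobs(mask(c,(18,60,120),(35,255,255),rs),4);print('gold',b,a)
    for x in a: print(tri(t,b[0],c,x[0]))
B=((100,110,50),(130,255,255))
mt=mask(t,*B,(195,180,230,245));ms=mask(c,*B,(230,240,285,270));print('blue',rect(mt),rect(ms),tri(t,rect(mt)[0],c,rect(ms)[0]))
O=((5,130,80),(22,255,255))
mo=mask(t,*O,(240,180,300,250));so=mask(c,*O,(245,200,320,245));print(rect(mo))
k=cv2.approxPolyDP(max(cv2.findContours(so,0,2)[0],key=cv2.contourArea),2,True)[:,0];print('div side',k.tolist())
kt=cv2.approxPolyDP(max(cv2.findContours(mo,0,2)[0],key=cv2.contourArea),3,True)[:,0];print('div top',kt.tolist())
D=((0,0,0),(180,255,70))
sb=mask(c,*D,(275,145,350,195));k=cv2.approxPolyDP(cv2.convexHull(max(cv2.findContours(sb,0,2)[0],key=cv2.contourArea)),2,True)[:,0];print('box side',k.tolist())
tb=mask(t,(0,0,0),(180,255,70),(340,175,395,250));k=cv2.approxPolyDP(cv2.convexHull(max(cv2.findContours(tb,0,2)[0],key=cv2.contourArea)),2,True)[:,0];print('box top',k.tolist())
h=cv2.cvtColor(t['img'],cv2.COLOR_RGB2HSV)
print('row',[(u,tuple(map(int,h[212,u]))) for u in range(342,394,3)]);print('col',[(v,tuple(map(int,h[v,366]))) for v in range(176,246,3)])
z=np.vstack([cv2.resize(t['img'][170:255,335:405],(560,680)[::1],interpolation=cv2.INTER_NEAREST)])[:600]
cv2.imwrite('pics/box.png',np.hstack([cv2.resize(t['img'][172:252,340:400],(420,560)),cv2.resize(c['img'][145:195,280:320],(360,560))])[...,::-1])
E
```

```text
gold (array([314.  , 185.04]), 49, array([310, 182,   9,   7], dtype=int32)) [(array([274.96, 192.85]), 53, array([272, 188,   7,  10], dtype=int32))]
(array([0.56710041, 0.00652672, 0.01193258]), np.float64(0.0032801094700403654))
gold (array([441.77, 193.16]), 43, array([438, 190,   8,   7], dtype=int32)) [(array([322.79, 145.29]), 24, array([321, 142,   5,   7], dtype=int32))]
(array([ 0.53095288, -0.44984691,  0.00930092]), np.float64(0.0018936090656644273))
blue ((214.0, 221.5), (23.0, 4.0), 90.0) ((263.0882568359375, 256.1470947265625), (24.01102638244629, 6.5484619140625), 14.03624439239502) (array([0.44250965, 0.36635355, 0.01166541]), np.float64(0.002732220103305269))
((268.5929870605469, 214.15567016601562), (50.32170486450195, 30.076309204101562), 80.96051788330078)
div side [[253, 228], [300, 236], [306, 219], [292, 217], [288, 208], [276, 207], [274, 214], [262, 212]]
div top [[279, 188], [250, 192], [258, 241], [286, 236]]
box side [[287, 168], [300, 155], [340, 164], [341, 176], [330, 190], [288, 179]]
box top [[349, 184], [364, 181], [386, 183], [386, 240], [348, 239]
[... 214 characters left out ...]
, 7, 141)), (372, (165, 7, 140)), (375, (160, 6, 139)), (378, (165, 7, 137)), (381, (150, 4, 127)), (384, (26, 27, 66)), (387, (28, 39, 84)), (390, (21, 36, 183)), (393, (22, 37, 188))]
col [(176, (19, 31, 91)), (179, (26, 30, 126)), (182, (20, 22, 71)), (185, (6, 13, 101)), (188, (165, 7, 140)), (191, (12, 17, 75)), (194, (21, 27, 66)), (197, (34, 28, 64)), (200, (30, 15, 66)), (203, (15, 14, 72)), (206, (5, 22, 69)), (209, (158, 7, 140)), (212, (170, 6, 137)), (215, (0, 4, 139)), (218, (20, 24, 65)), (221, (20, 23, 67)), (224, (20, 22, 69)), (227, (18, 19, 67)), (230, (30, 19, 67)), (233, (150, 7, 140)), (236, (165, 7, 140)), (239, (20, 20, 78)), (242, (23, 21, 111)), (245, (21, 26, 136))]
```

View pics/box.png

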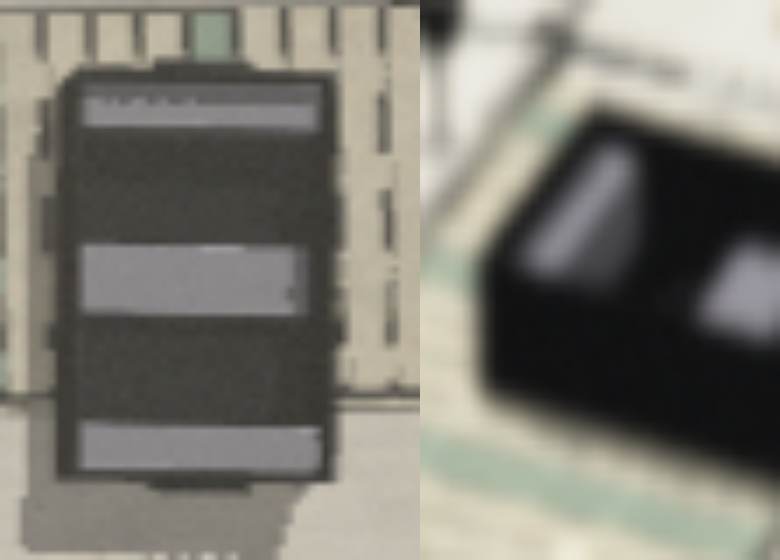

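Left crop: the rim spans u 348–388, v 182–240.6, with the rib at v≈211.9 and the box axis-aligned. Right crop: the near-left rim corner is at about (287,168).

```bash
python3 - <<'E'
from h import *
c=capture('side');t=capture('top')
f=lambda n,c,p,z:print(n,onz(c,p,z).round(4))
f('rib R mid (y=-61)',t,(383.3,211.9),.02);f('ledge far R',t,(385.7,187),.044);f('ledge near R',t,(385.9,235.8),.044)
f('rim R far',t,(387.6,182.3),.062);f('rim R near',t,(387.9,240.6),.062);f('rim L far',t,(350.5,182),.062)
f('pocketedge rib far',t,(366,172+245/7),.02);f('rib near',t,(366,172+313/7),.02)
for p in((286.5,168),(299.5,154.5),(340.5,163.5)):f('side rim',c,p,.062)
# tops of collars heights: two view of rim corner
print(tri(t,(350.5,182),c,(299.5,154.5)),tri(t,(387.8,182.2),c,(340.5,163.5)) )
print('div corners top',[onz(t,p,.004).round(4) for p in((279.5,188),(250,191.5),(258,241.5),(287,236.5))])
print('div corners side',[onz(c,p,.004).round(4) for p in((252.5,228.5),(300,236.5),(306.5,219),(261.5,212))])
print('divZ',tri(t,(258,241.5),c,(300,236.5)),tri(t,(250,191.5),c,(252.5,228.5)))
print('tab top ends side',onz(c,(276,206.5),.048),onz(c,(288.5,208),.048))
# tab in top view
im=t['img'][190:240,268:290].astype(int)
h=cv2.cvtColor(t['img'],cv2.COLOR_RGB2HSV)
for v in range(200,232,2):print(v,[int(x) for x in h[v,270:288,2]])
m=mask(c,(100,110,50),(130,255,255),(230,240,285,270));ys,xs=np.nonzero(m);i,j=xs.argmin(),xs.argmax()
print('blue ends side',[onz(c,(xs[k],ys[xs==xs[k]].mean()),.013).round(4) for k in(i,j)])
print('blue ends top',[onz(t,p,.013).round(4) for p in((214.3,210),(213.5,233),(215,186))])
E
```

```text
rib R mid (y=-61) [ 0.4674 -0.2359  0.02  ]
ledge far R [ 0.5532 -0.2415  0.044 ]
ledge near R [ 0.3822 -0.2366  0.044 ]
rim R far [ 0.5673 -0.2443  0.062 ]
rim R near [ 0.3654 -0.2386  0.062 ]
rim L far [ 0.5705 -0.1157  0.062 ]
pocketedge rib far [ 0.4859 -0.1751  0.02  ]
rib near [ 0.4513 -0.174   0.02  ]
side rim [ 0.5668 -0.1125  0.062 ]
side rim [ 0.561  -0.2385  0.062 ]
side rim [ 0.3734 -0.2324  0.062 ]
(array([ 0.53659137, -0.11242294,  0.13406602]), np.float64(0.051026191923141395)) (array([ 0.48182325, -0.27406618,  0.02969793]), np.float64(0.18463678181622079))
div corners top [array([0.5611, 0.131 , 0.004 ]), array([0.5502, 0.2375, 0.004 ]), array([0.37  , 0.2111, 0.004 ]), array([0.3861, 0.1071, 0.004 ])]
div corners side [array([0.5473, 0.2384, 0.004 ]), array([0.3713, 0.213 , 0.004 ]), array([0.3884, 0.1085, 0.004 ]), array([0.5624, 0.1344, 0.004 ])]
divZ (array([0.37086096, 0.21147329, 0.00291675]), np.float64(0.001935739381927007)) (array([0.54934273, 0.23708656, 0.00255358]), np.float64(0.002248690771775197))
tab top ends side [0.49966172 0.13571252 0.048     ] [0.
[... 1047 characters left out ...]
197, 234, 228, 208, 207, 207]
222 [234, 236, 235, 236, 234, 223, 171, 172, 171, 167, 159, 177, 218, 234, 232, 222, 205, 205]
224 [235, 234, 235, 235, 234, 226, 171, 172, 172, 171, 197, 234, 235, 233, 235, 230, 205, 208]
226 [235, 235, 235, 234, 235, 235, 224, 173, 170, 200, 235, 235, 235, 235, 234, 228, 200, 205]
228 [235, 234, 234, 234, 234, 235, 235, 233, 234, 233, 235, 235, 235, 235, 234, 233, 225, 203]
230 [234, 235, 235, 234, 235, 234, 234, 235, 235, 235, 235, 234, 234, 234, 236, 235, 223, 139]
blue ends side [array([0.483 , 0.3656, 0.013 ]), array([0.4011, 0.3577, 0.013 ])]
blue ends top [array([0.4848, 0.3654, 0.013 ]), array([0.4027, 0.3688, 0.013 ]), array([0.5711, 0.3622, 0.013 ])]
```

drive_tool(
  rows=[
    {"x":-0.16,"y":-0.58,"z":0,"wx":0,"wy":0,"wz":0,"jaw":-1},
    {"x":-0.16,"y":-0.58,"z":0.5,"wx":0,"wy":0,"wz":0,"jaw":-1},
    {"x":-0.16,"y":-0.58,"z":1,"wx":0,"wy":0,"wz":0,"jaw":-1},
    {"x":-0.16,"y":-0.58,"z":1,"wx":0,"wy":0,"wz":0,"jaw":-1},
    {"x":-0.16,"y":-0.58,"z":1,"wx":0,"wy":0,"wz":0,"jaw":-1},
  ],
)

```text
clock: 4.2
position: [0.5311, -0.4418, 0.1171]
ee_rot: [-0.001, 1.0, 0.003, -0.003]
contact_force: [-0.3, 1.4, -0.1]
width: 0.0871
grasp_force: 0.0
```

drive_tool(
  rows=[
    {"x":0,"y":0,"z":0.3,"wx":0,"wy":0,"wz":0,"jaw":-1},
    {"x":0,"y":0,"z":0.6,"wx":0,"wy":0,"wz":0,"jaw":-1},
    {"x":0,"y":0,"z":0.7,"wx":0,"wy":0,"wz":0,"jaw":-1},
    {"x":0,"y":0,"z":0.7,"wx":0,"wy":0,"wz":0,"jaw":-1},
  ],
)

```text
clock: 4.53
position: [0.5324, -0.443, 0.0514]
ee_rot: [-0.001, 1.0, 0.001, -0.001]
contact_force: [-0.9, 0.5, -0.1]
width: 0.0871
grasp_force: 0.0
```

```bash
python3 - <<'E'
from h import *
s=sense();print(s['position'].round(4),s['joint_positions'].round(2))
c=capture('side');t=capture('top')
cv2.imwrite('pics/g2.png',np.hstack([cv2.resize(t['img'][170:220,415:465],(390,390),interpolation=cv2.INTER_CUBIC),cv2.resize(c['img'][115:165,295:345],(390,390),interpolation=cv2.INTER_CUBIC)])[...,::-1])
print(tri(t,(350.5,182),c,(286.5,168)),tri(t,(387.8,182.2),c,(299.5,154.5)),tri(t,(387.9,240.6),c,(340.5,163.5)))
E
```

```text
[ 0.5324 -0.443   0.0514] [ 0.18  0.62  0.64  1.55 -0.4   1.1   2.49]
(array([ 0.56987065, -0.11658408,  0.05912546]), np.float64(0.002258491139091206)) (array([ 0.56656359, -0.24697505,  0.05655701]), np.float64(0.003777886305478361)) (array([ 0.36991306, -0.23734513,  0.06036085]), np.float64(0.009602413000010237))
```

View pics/g2.png

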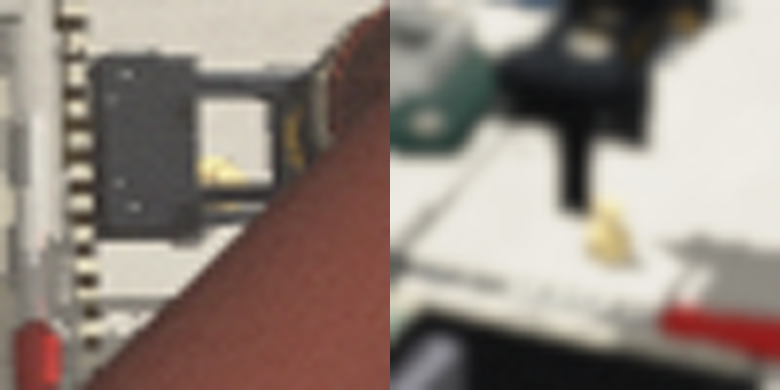

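Left: the collar shows between the fingers, near (443,192). Right: it stands at (323,145), just behind the near finger. The grasp looks fine, so I'll descend.

drive_tool(
  rows=[
    {"x":0,"y":-0.05,"z":0.25,"wx":0,"wy":0,"wz":0,"jaw":-1},
    {"x":0,"y":-0.05,"z":0.47,"wx":0,"wy":0,"wz":0,"jaw":-1},
    {"x":0,"y":-0.05,"z":0.47,"wx":0,"wy":0,"wz":0,"jaw":-1},
    {"x":0,"y":-0.05,"z":0.47,"wx":0,"wy":0,"wz":0,"jaw":-1},
  ],
)

```text
clock: 4.97
position: [0.5329, -0.45, 0.007]
ee_rot: [-0.0, 1.0, -0.0, 0.0]
contact_force: [-0.2, -0.6, 1.3]
width: 0.087
grasp_force: 0.0
```

drive_tool(
  rows=[
    {"x":0,"y":0,"z":0,"wx":0,"wy":0,"wz":0,"jaw":1},
    {"x":0,"y":0,"z":0,"wx":0,"wy":0,"wz":0,"jaw":1},
    {"x":0,"y":0,"z":0,"wx":0,"wy":0,"wz":0,"jaw":1},
    {"x":0,"y":0,"z":0,"wx":0,"wy":0,"wz":0,"jaw":1},
    {"x":0,"y":0,"z":0,"wx":0,"wy":0,"wz":0,"jaw":1},
    {"x":0,"y":0,"z":0,"wx":0,"wy":0,"wz":0,"jaw":1},
    {"x":0,"y":0,"z":0,"wx":0,"wy":0,"wz":0,"jaw":1},
    {"x":0,"y":0,"z":0,"wx":0,"wy":0,"wz":0,"jaw":1},
  ],
  grip_force=12,
)

```text
clock: 5.63
position: [0.5325, -0.4498, 0.0056]
ee_rot: [-0.0, 1.0, 0.0, -0.0]
contact_force: [0.2, -0.4, 0.1]
width: 0.0414
grasp_force: 0.0
```

drive_tool(
  rows=[
    {"x":0,"y":0,"z":0,"wx":0,"wy":0,"wz":0,"jaw":1},
    {"x":0,"y":0,"z":0,"wx":0,"wy":0,"wz":0,"jaw":1},
    {"x":0,"y":0,"z":0,"wx":0,"wy":0,"wz":0,"jaw":1},
    {"x":0,"y":0,"z":0,"wx":0,"wy":0,"wz":0,"jaw":1},
    {"x":0,"y":0,"z":0,"wx":0,"wy":0,"wz":0,"jaw":1},
  ],
)

```text
clock: 6.05
position: [0.5325, -0.4498, 0.0055]
ee_rot: [-0.0, 1.0, 0.0, -0.0]
contact_force: [0.2, 0.0, -0.2]
width: 0.0277
grasp_force: 12.0
```

drive_tool(
  rows=[
    {"x":0,"y":0,"z":-0.4,"wx":0,"wy":0,"wz":0,"jaw":1},
    {"x":0,"y":0,"z":-0.8,"wx":0,"wy":0,"wz":0,"jaw":1},
    {"x":0,"y":0.3,"z":-1,"wx":0,"wy":0,"wz":0,"jaw":1},
    {"x":0,"y":0.7,"z":-1,"wx":0,"wy":0,"wz":0,"jaw":1},
    {"x":0,"y":0.7,"z":-1,"wx":0,"wy":0,"wz":0,"jaw":1},
  ],
)

```text
clock: 6.47
position: [0.5354, -0.3725, 0.1065]
ee_rot: [-0.003, 1.0, 0.002, 0.001]
contact_force: [1.8, 1.1, -2.1]
width: 0.0278
grasp_force: 12.0
```

drive_tool(
  rows=[
    {"x":0.1,"y":0.4,"z":0,"wx":0,"wy":0,"wz":0,"jaw":1},
    {"x":0.2,"y":0.8,"z":0,"wx":0,"wy":0,"wz":0,"jaw":1},
    {"x":0.2,"y":1,"z":0,"wx":0,"wy":0,"wz":0,"jaw":1},
    {"x":0.2,"y":1,"z":0,"wx":0,"wy":0,"wz":0,"jaw":1},
  ],
)

```text
clock: 6.8
position: [0.513, -0.2738, 0.105]
ee_rot: [-0.003, 1.0, 0.002, -0.0]
contact_force: [0.9, -0.4, -0.3]
width: 0.0278
grasp_force: 12.0
```

drive_tool(
  rows=[
    {"x":0,"y":0.4,"z":0,"wx":0,"wy":0,"wz":0,"jaw":1},
    {"x":0,"y":0.8,"z":0,"wx":0,"wy":0,"wz":0,"jaw":1},
    {"x":0,"y":1,"z":0,"wx":0,"wy":0,"wz":0,"jaw":1},
    {"x":0,"y":1,"z":0,"wx":0,"wy":0,"wz":0,"jaw":1},
    {"x":0,"y":1,"z":0,"wx":0,"wy":0,"wz":0,"jaw":1},
  ],
)

```text
clock: 7.22
position: [0.5128, -0.1787, 0.1056]
ee_rot: [-0.002, 1.0, 0.0, 0.0]
contact_force: [0.0, -0.7, -0.1]
width: 0.0279
grasp_force: 12.0
```

drive_tool(
  rows=[
    {"x":0,"y":0,"z":0.3,"wx":0,"wy":0,"wz":0,"jaw":1},
    {"x":0,"y":0,"z":0.6,"wx":0,"wy":0,"wz":0,"jaw":1},
    {"x":0,"y":0,"z":0.8,"wx":0,"wy":0,"wz":0,"jaw":1},
    {"x":0,"y":0,"z":0.9,"wx":0,"wy":0,"wz":0,"jaw":1},
    {"x":0,"y":0,"z":0.95,"wx":0,"wy":0,"wz":0,"jaw":1},
    {"x":0,"y":0,"z":0.95,"wx":0,"wy":0,"wz":0,"jaw":1},
    {"x":0,"y":0,"z":0.95,"wx":0,"wy":0,"wz":0,"jaw":1},
  ],
)

```text
clock: 7.8
position: [0.513, -0.1809, 0.0115]
ee_rot: [0.0, 1.0, -0.0, 0.001]
contact_force: [-0.4, 0.1, -0.3]
width: 0.028
grasp_force: 12.0
```

drive_tool(
  rows=[
    {"x":0,"y":0,"z":0,"wx":0,"wy":0,"wz":0,"jaw":0.2},
    {"x":0,"y":0,"z":0,"wx":0,"wy":0,"wz":0,"jaw":0},
    {"x":0,"y":0,"z":0,"wx":0,"wy":0,"wz":0,"jaw":-0.15},
    {"x":0,"y":0,"z":0,"wx":0,"wy":0,"wz":0,"jaw":-0.15},
    {"x":0,"y":0,"z":0,"wx":0,"wy":0,"wz":0,"jaw":-0.15},
  ],
)

```text
clock: 8.22
position: [0.5126, -0.1797, 0.0109]
ee_rot: [-0.0, 1.0, 0.0, 0.0]
contact_force: [0.2, 1.1, -0.7]
width: 0.0485
grasp_force: 0.0
```

drive_tool(
  rows=[
    {"x":0,"y":0,"z":-0.2,"wx":0,"wy":0,"wz":0,"jaw":-0.15},
    {"x":0,"y":0,"z":-0.6,"wx":0,"wy":0,"wz":0,"jaw":-0.15},
    {"x":0,"y":0,"z":-1,"wx":0,"wy":0,"wz":0,"jaw":-0.15},
    {"x":0,"y":0,"z":-1,"wx":0,"wy":0,"wz":0,"jaw":-0.15},
    {"x":0,"y":0,"z":-1,"wx":0,"wy":0,"wz":0,"jaw":-0.15},
  ],
)

```text
clock: 8.63
position: [0.5141, -0.1801, 0.113]
ee_rot: [-0.0, 1.0, 0.0, 0.002]
contact_force: [0.5, 0.2, -0.7]
width: 0.0499
grasp_force: 0.0
```

drive_tool(
  rows=[
    {"x":-0.2,"y":0.4,"z":0,"wx":0,"wy":0,"wz":0,"jaw":-0.5},
    {"x":-0.4,"y":0.8,"z":0,"wx":0,"wy":0,"wz":0,"jaw":-0.5},
    {"x":-0.54,"y":1,"z":0,"wx":0,"wy":0,"wz":0,"jaw":-0.5},
    {"x":-0.54,"y":1,"z":0,"wx":0,"wy":0,"wz":0,"jaw":-0.5},
  ],
)

```text
clock: 8.97
position: [0.5686, -0.0719, 0.109]
ee_rot: [-0.005, 1.0, 0.001, -0.0]
contact_force: [-0.4, 0.6, -0.3]
width: 0.0637
grasp_force: 0.0
```

drive_tool(
  rows=[
    {"x":0,"y":0.4,"z":0,"wx":0,"wy":0,"wz":0,"jaw":-0.5},
    {"x":0,"y":0.8,"z":0,"wx":0,"wy":0,"wz":0,"jaw":-0.5},
    {"x":0,"y":0.87,"z":0.2,"wx":0,"wy":0,"wz":0,"jaw":-0.5},
    {"x":0,"y":0.87,"z":0.4,"wx":0,"wy":0,"wz":0,"jaw":-0.5},
    {"x":0,"y":0.87,"z":0.5,"wx":0,"wy":0,"wz":0,"jaw":-0.5},
    {"x":0,"y":0.87,"z":0.5,"wx":0,"wy":0,"wz":0,"jaw":-0.5},
  ],
)

```text
clock: 9.47
position: [0.5639, 0.0065, 0.0575]
ee_rot: [-0.0, 1.0, -0.001, -0.003]
contact_force: [-1.2, -0.4, 0.2]
width: 0.0653
grasp_force: 0.0
```

```bash
python3 - <<'E'
from h import *
s=sense();print(s['position'].round(4),s['joint_positions'].round(2),s['width'])
c=capture('side');t=capture('top')
cv2.imwrite('pics/g1.png',np.hstack([cv2.resize(t['img'][165:255,290:400],(440,360),interpolation=cv2.INTER_CUBIC),cv2.resize(c['img'][140:230,250:340],(360,360),interpolation=cv2.INTER_CUBIC)])[...,::-1])
E
```

```text
[0.5639 0.0065 0.0575] [-0.56  0.34  0.56  1.88 -0.21  0.98  1.66] 0.06534510341402126
```

View pics/g1.png

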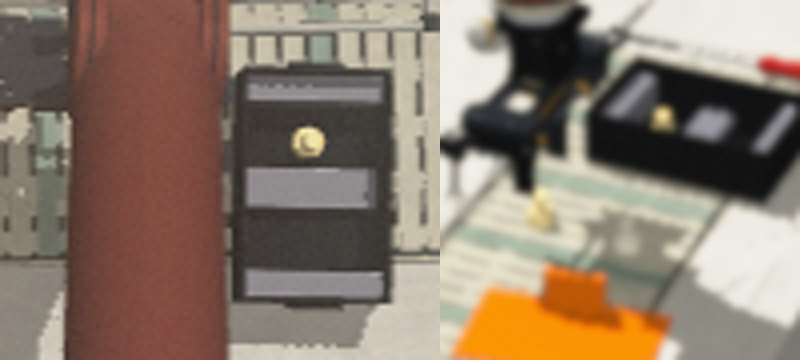

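Gold collar 2 stands in the far pocket, at about (366,200) in the top view. In the side view, gold collar 1 is below the fingers at (275,192).

drive_tool(
  rows=[
    {"x":-0.02,"y":0,"z":0.25,"wx":0,"wy":0,"wz":0,"jaw":-0.5},
    {"x":-0.02,"y":0,"z":0.4,"wx":0,"wy":0,"wz":0,"jaw":-0.5},
    {"x":-0.02,"y":0,"z":0.51,"wx":0,"wy":0,"wz":0,"jaw":-0.5},
    {"x":-0.02,"y":0,"z":0.51,"wx":0,"wy":0,"wz":0,"jaw":-0.5},
    {"x":-0.02,"y":0,"z":0.51,"wx":0,"wy":0,"wz":0,"jaw":-0.5},
  ],
)

```text
clock: 9.98
position: [0.5685, 0.0066, 0.01]
ee_rot: [0.0, 1.0, -0.0, -0.0]
contact_force: [-0.0, -0.6, 0.0]
width: 0.065
grasp_force: 0.0
```

drive_tool(
  rows=[
    {"x":0,"y":0,"z":0,"wx":0,"wy":0,"wz":0,"jaw":1},
    {"x":0,"y":0,"z":0,"wx":0,"wy":0,"wz":0,"jaw":1},
    {"x":0,"y":0,"z":0,"wx":0,"wy":0,"wz":0,"jaw":1},
    {"x":0,"y":0,"z":0,"wx":0,"wy":0,"wz":0,"jaw":1},
    {"x":0,"y":0,"z":0,"wx":0,"wy":0,"wz":0,"jaw":1},
    {"x":0,"y":0,"z":0,"wx":0,"wy":0,"wz":0,"jaw":1},
    {"x":0,"y":0,"z":0,"wx":0,"wy":0,"wz":0,"jaw":1},
    {"x":0,"y":0,"z":0,"wx":0,"wy":0,"wz":0,"jaw":1},
    {"x":0,"y":0,"z":0,"wx":0,"wy":0,"wz":0,"jaw":1},
    {"x":0,"y":0,"z":0,"wx":0,"wy":0,"wz":0,"jaw":1},
  ],
  grip_force=12,
)

```text
clock: 10.82
position: [0.5683, 0.0072, 0.0096]
ee_rot: [-0.0, 1.0, 0.0, 0.0]
contact_force: [-0.1, 0.6, 1.6]
width: 0.0257
grasp_force: 12.0
```

drive_tool(
  rows=[
    {"x":0,"y":0,"z":0,"wx":0,"wy":0,"wz":0,"jaw":0},
    {"x":0,"y":0,"z":0,"wx":0,"wy":0,"wz":0,"jaw":-0.1},
    {"x":0,"y":0,"z":0,"wx":0,"wy":0,"wz":0,"jaw":-0.1},
    {"x":0,"y":0,"z":0,"wx":0,"wy":0,"wz":0,"jaw":-0.1},
    {"x":0,"y":0,"z":0.045,"wx":0,"wy":0,"wz":0,"jaw":-0.1},
    {"x":0,"y":0,"z":0.045,"wx":0,"wy":0,"wz":0,"jaw":-0.1},
    {"x":0,"y":0,"z":0.045,"wx":0,"wy":0,"wz":0,"jaw":-0.1},
  ],
)

```text
clock: 11.4
position: [0.568, 0.0071, 0.0047]
ee_rot: [-0.0, 1.0, -0.0, -0.0]
contact_force: [-0.3, 0.2, 0.5]
width: 0.0478
grasp_force: 0.0
```

drive_tool(
  rows=[
    {"x":0,"y":0,"z":0,"wx":0,"wy":0,"wz":0,"jaw":1},
    {"x":0,"y":0,"z":0,"wx":0,"wy":0,"wz":0,"jaw":1},
    {"x":0,"y":0,"z":0,"wx":0,"wy":0,"wz":0,"jaw":1},
    {"x":0,"y":0,"z":0,"wx":0,"wy":0,"wz":0,"jaw":1},
    {"x":0,"y":0,"z":0,"wx":0,"wy":0,"wz":0,"jaw":1},
    {"x":0,"y":0,"z":0,"wx":0,"wy":0,"wz":0,"jaw":1},
    {"x":0,"y":0,"z":0,"wx":0,"wy":0,"wz":0,"jaw":1},
  ],
  grip_force=12,
)

```text
clock: 11.98
position: [0.5684, 0.0072, 0.0051]
ee_rot: [-0.0, 1.0, 0.0, 0.0]
contact_force: [-0.6, -0.8, 1.7]
width: 0.0266
grasp_force: 11.9
```

```bash
python3 - <<'E'
from h import *
c=capture('side')
b=blobs(mask(c,(18,60,120),(35,255,255),(262,178,288,206)),4);print(b,proj(c,[sense()['position']]))
E
```

```text
[(array([276.33, 193.47]), 30, array([275, 189,   4,   9], dtype=int32))] [[274.24408843 194.25215728]]
```

drive_tool(
  rows=[
    {"x":0,"y":0,"z":-0.3,"wx":0,"wy":0,"wz":0,"jaw":1},
    {"x":0,"y":0,"z":-0.7,"wx":0,"wy":0,"wz":0,"jaw":1},
    {"x":0,"y":0,"z":-1,"wx":0,"wy":0,"wz":0,"jaw":1},
    {"x":0.3,"y":-0.3,"z":-1,"wx":0,"wy":0,"wz":0,"jaw":1},
    {"x":0.6,"y":-0.6,"z":-1,"wx":0,"wy":0,"wz":0,"jaw":1},
    {"x":0.87,"y":-0.9,"z":-1,"wx":0,"wy":0,"wz":0,"jaw":1},
    {"x":0.87,"y":-0.9,"z":-1,"wx":0,"wy":0,"wz":0,"jaw":1},
  ],
)

```text
clock: 12.62
position: [0.4762, -0.089, 0.1048]
ee_rot: [0.004, 1.0, 0.0, -0.001]
contact_force: [0.0, -1.5, -0.8]
width: 0.0267
grasp_force: 11.9
```

drive_tool(
  rows=[
    {"x":0.3,"y":-0.3,"z":0,"wx":0,"wy":0,"wz":0,"jaw":1},
    {"x":0.5,"y":-0.6,"z":0,"wx":0,"wy":0,"wz":0,"jaw":1},
    {"x":0.6,"y":-0.92,"z":0,"wx":0,"wy":0,"wz":0,"jaw":1},
    {"x":0.6,"y":-0.92,"z":0,"wx":0,"wy":0,"wz":0,"jaw":1},
    {"x":0.6,"y":-0.92,"z":0,"wx":0,"wy":0,"wz":0,"jaw":1},
    {"x":0.6,"y":-0.92,"z":0,"wx":0,"wy":0,"wz":0,"jaw":1},
  ],
)

```text
clock: 13.12
position: [0.4217, -0.1745, 0.1051]
ee_rot: [-0.0, 1.0, 0.0, 0.0]
contact_force: [-0.2, 0.6, -0.4]
width: 0.0266
grasp_force: 11.9
```

```bash
python3 - <<'E'
from h import *
s=sense();print(s['position'].round(4),s['ee_rot'].round(3))
c=capture('side')
print(blobs(mask(c,(18,60,120),(35,255,255),(270,100,345,200)),4),proj(c,[s['position']]))
cv2.imwrite('pics/g1b.png',cv2.resize(c['img'][100:200,260:360],(500,500),interpolation=cv2.INTER_CUBIC)[...,::-1])
E
```

```text
[ 0.4217 -0.1745  0.1051] [-0.  1.  0.  0.]
[(array([270.25, 148.  ]), 4, array([270, 147,   2,   3], dtype=int32)), (array([327.8, 158.6]), 15, array([327, 156,   3,   6], dtype=int32)), (array([305.17, 169.  ]), 23, array([303, 167,   5,   5], dtype=int32))] [[325.20437123 158.62150485]]
```

View pics/g1b.png

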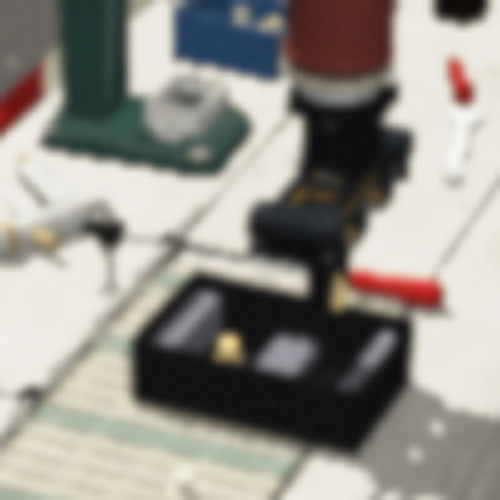

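The held collar shows at (328,158) beside the near finger, which is consistent with a centred grip. I'll lower it into the near pocket.

drive_tool(
  rows=[
    {"x":0,"y":0,"z":0.3,"wx":0,"wy":0,"wz":0,"jaw":1},
    {"x":0,"y":0,"z":0.6,"wx":0,"wy":0,"wz":0,"jaw":1},
    {"x":0,"y":0,"z":0.8,"wx":0,"wy":0,"wz":0,"jaw":1},
    {"x":0,"y":0,"z":0.9,"wx":0,"wy":0,"wz":0,"jaw":1},
    {"x":0,"y":0,"z":0.95,"wx":0,"wy":0,"wz":0,"jaw":1},
    {"x":0,"y":0,"z":0.95,"wx":0,"wy":0,"wz":0,"jaw":1},
    {"x":0,"y":0,"z":0.95,"wx":0,"wy":0,"wz":0,"jaw":1},
  ],
)

```text
clock: 13.75
position: [0.4221, -0.1748, 0.0107]
ee_rot: [-0.001, 1.0, -0.0, 0.0]
contact_force: [-0.2, -0.2, -0.6]
width: 0.0267
grasp_force: 11.9
```

drive_tool(
  rows=[
    {"x":0,"y":0,"z":0,"wx":0,"wy":0,"wz":0,"jaw":0.2},
    {"x":0,"y":0,"z":0,"wx":0,"wy":0,"wz":0,"jaw":0},
    {"x":0,"y":0,"z":0,"wx":0,"wy":0,"wz":0,"jaw":-0.15},
    {"x":0,"y":0,"z":0,"wx":0,"wy":0,"wz":0,"jaw":-0.15},
    {"x":0,"y":0,"z":0,"wx":0,"wy":0,"wz":0,"jaw":-0.15},
  ],
)

```text
clock: 14.17
position: [0.4216, -0.1749, 0.0103]
ee_rot: [-0.0, 1.0, 0.0, 0.0]
contact_force: [0.1, 0.3, -0.7]
width: 0.0477
grasp_force: 0.0
```

drive_tool(
  rows=[
    {"x":0,"y":0,"z":-0.2,"wx":0,"wy":0,"wz":0,"jaw":-0.15},
    {"x":0,"y":0,"z":-0.6,"wx":0,"wy":0,"wz":0,"jaw":-0.15},
    {"x":0,"y":0,"z":-1,"wx":0,"wy":0,"wz":0,"jaw":-0.15},
    {"x":0,"y":0,"z":-1,"wx":0,"wy":0,"wz":0,"jaw":-0.15},
    {"x":0,"y":0,"z":-1,"wx":0,"wy":0,"wz":0,"jaw":-0.15},
  ],
)

```text
clock: 14.58
position: [0.4231, -0.175, 0.1123]
ee_rot: [-0.0, 1.0, 0.0, 0.003]
contact_force: [-0.5, 0.6, -0.7]
width: 0.0498
grasp_force: 0.0
```

drive_tool(
  rows=[
    {"x":-0.2,"y":0.4,"z":0,"wx":0,"wy":0,"wz":0,"jaw":-1},
    {"x":-0.4,"y":0.8,"z":0,"wx":0,"wy":0,"wz":0,"jaw":-1},
    {"x":-0.5,"y":1,"z":0,"wx":0,"wy":0,"wz":0,"jaw":-1},
    {"x":-0.5,"y":1,"z":0,"wx":0,"wy":0,"wz":0,"jaw":-1},
  ],
)

```text
clock: 14.92
position: [0.4729, -0.0688, 0.1089]
ee_rot: [-0.004, 1.0, 0.0, -0.001]
contact_force: [-0.4, 0.0, -0.9]
width: 0.0692
grasp_force: 0.0
```

drive_tool(
  rows=[
    {"x":0,"y":0.4,"z":0,"wx":0,"wy":0,"wz":0,"jaw":-1},
    {"x":0,"y":0.8,"z":0,"wx":0,"wy":0,"wz":0,"jaw":-1},
    {"x":0,"y":1,"z":0,"wx":0,"wy":0,"wz":0,"jaw":-1},
  ],
)

```text
clock: 15.17
position: [0.4702, 0.0291, 0.1088]
ee_rot: [-0.002, 1.0, 0.0, -0.001]
contact_force: [1.3, 0.4, -0.6]
width: 0.0846
grasp_force: 0.0
```

drive_tool(
  rows=[
    {"x":0,"y":0.4,"z":0,"wx":0,"wy":0,"wz":-0.03,"jaw":-1},
    {"x":0,"y":0.8,"z":0,"wx":0,"wy":0,"wz":-0.044,"jaw":-1},
    {"x":0,"y":1,"z":0,"wx":0,"wy":0,"wz":-0.044,"jaw":-1},
    {"x":0,"y":1,"z":0,"wx":0,"wy":0,"wz":-0.044,"jaw":-1},
    {"x":0,"y":1,"z":0,"wx":0,"wy":0,"wz":-0.044,"jaw":-1},
  ],
)

```text
clock: 15.58
position: [0.4704, 0.1257, 0.1088]
ee_rot: [-0.07, 0.998, -0.001, -0.001]
contact_force: [-0.1, -1.1, -0.2]
width: 0.087
grasp_force: 0.0
```

```bash
python3 - <<'E'
from h import *
s=sense();print(s['position'].round(4),s['ee_rot'].round(3))
c=capture('side');t=capture('top')
cv2.imwrite('pics/d.png',np.hstack([cv2.resize(t['img'][165:255,240:400],(480,270),interpolation=cv2.INTER_CUBIC),cv2.resize(c['img'][140:250,240:350],(270,270),interpolation=cv2.INTER_CUBIC)])[...,::-1])
E
```

```text
[0.4704 0.1257 0.1088] [-0.07   0.998 -0.001 -0.001]
```

View pics/d.png

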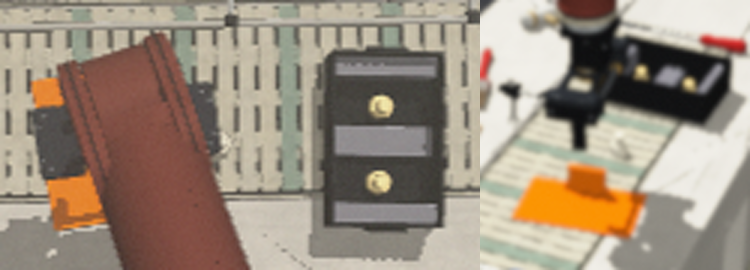

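Both collars stand in their pockets, near (367,200) and (366,225) in the top view. The fingers are above the tab and turned with it.

drive_tool(
  rows=[
    {"x":0,"y":0.08,"z":0.3,"wx":0,"wy":0,"wz":0,"jaw":-1},
    {"x":0,"y":0.08,"z":0.6,"wx":0,"wy":0,"wz":0,"jaw":-1},
    {"x":0,"y":0.08,"z":0.82,"wx":0,"wy":0,"wz":0,"jaw":-1},
    {"x":0,"y":0.08,"z":0.82,"wx":0,"wy":0,"wz":0,"jaw":-1},
    {"x":0,"y":0.08,"z":0.82,"wx":0,"wy":0,"wz":0,"jaw":-1},
  ],
)

```text
clock: 16.1
position: [0.4695, 0.1312, 0.0275]
ee_rot: [-0.068, 0.998, -0.001, -0.001]
contact_force: [-0.7, -0.7, 0.4]
width: 0.0868
grasp_force: 0.0
```

drive_tool(
  rows=[
    {"x":0,"y":0,"z":0,"wx":0,"wy":0,"wz":0,"jaw":1},
    {"x":0,"y":0,"z":0,"wx":0,"wy":0,"wz":0,"jaw":1},
    {"x":0,"y":0,"z":0,"wx":0,"wy":0,"wz":0,"jaw":1},
    {"x":0,"y":0,"z":0,"wx":0,"wy":0,"wz":0,"jaw":1},
    {"x":0,"y":0,"z":0,"wx":0,"wy":0,"wz":0,"jaw":1},
    {"x":0,"y":0,"z":0,"wx":0,"wy":0,"wz":0,"jaw":1},
    {"x":0,"y":0,"z":0,"wx":0,"wy":0,"wz":0,"jaw":1},
    {"x":0,"y":0,"z":0,"wx":0,"wy":0,"wz":0,"jaw":1},
    {"x":0,"y":0,"z":0,"wx":0,"wy":0,"wz":0,"jaw":1},
    {"x":0,"y":0,"z":0,"wx":0,"wy":0,"wz":0,"jaw":1},
  ],
  grip_force=40,
)

```text
clock: 16.93
position: [0.4701, 0.1331, 0.028]
ee_rot: [-0.069, 0.998, -0.0, -0.0]
contact_force: [-0.6, 0.5, -0.5]
width: 0.028
grasp_force: 0.0
```

drive_tool(
  rows=[
    {"x":0,"y":0,"z":0,"wx":0,"wy":0,"wz":0,"jaw":1},
    {"x":0,"y":0,"z":0,"wx":0,"wy":0,"wz":0,"jaw":1},
    {"x":0,"y":0,"z":0,"wx":0,"wy":0,"wz":0,"jaw":1},
    {"x":0,"y":0,"z":0,"wx":0,"wy":0,"wz":0,"jaw":1},
    {"x":0,"y":0,"z":0,"wx":0,"wy":0,"wz":0,"jaw":1},
  ],
)

```text
clock: 17.35
position: [0.4701, 0.1331, 0.028]
ee_rot: [-0.069, 0.998, -0.0, -0.0]
contact_force: [-0.1, 0.2, -0.5]
width: 0.0099
grasp_force: 40.0
```

```bash
python3 - <<'E'
from h import *
s=sense();print(s['position'],R.from_quat(s['ee_rot']).as_matrix().round(3).tolist())
c=capture('side')
O=((5,130,80),(22,255,255))
so=mask(c,*O,(235,195,320,250));k=cv2.approxPolyDP(max(cv2.findContours(so,0,2)[0],key=cv2.contourArea),2,True)[:,0]
print(k.tolist(),[onz(c,p,.004).round(4).tolist() for p in k])
E
```

```text
[0.47014598 0.13305337 0.02804942] [[-0.99, -0.138, -0.0], [-0.138, 0.99, -0.0], [0.0, -0.0, -1.0]]
[[306, 219], [292, 217], [289, 209], [284, 214], [278, 210], [274, 214], [262, 212], [254, 228], [300, 236]] [[0.3901, 0.1093, 0.004], [0.4429, 0.1182, 0.004], [0.4738, 0.0756, 0.004], [0.4783, 0.1126, 0.004], [0.51, 0.098, 0.004], [0.5131, 0.1274, 0.004], [0.5607, 0.1336, 0.004], [0.5436, 0.2336, 0.004], [0.3723, 0.2104, 0.004]]
```

drive_tool(
  rows=[
    {"x":0,"y":0,"z":-0.2,"wx":0,"wy":0,"wz":0,"jaw":1},
    {"x":0,"y":0,"z":-0.4,"wx":0,"wy":0,"wz":0,"jaw":1},
    {"x":0,"y":0,"z":-0.7,"wx":0,"wy":0,"wz":0,"jaw":1},
    {"x":0,"y":0,"z":-1,"wx":0,"wy":0,"wz":0.02,"jaw":1},
    {"x":0,"y":0,"z":-1,"wx":0,"wy":0,"wz":0.0535,"jaw":1},
    {"x":0,"y":0,"z":-1,"wx":0,"wy":0,"wz":0.0535,"jaw":1},
    {"x":0,"y":0,"z":-1,"wx":0,"wy":0,"wz":0.0535,"jaw":1},
  ],
)

```text
clock: 17.98
position: [0.4698, 0.1331, 0.1277]
ee_rot: [0.013, 1.0, 0.0, -0.0]
contact_force: [0.4, 0.8, -1.4]
width: 0.0096
grasp_force: 40.0
```

drive_tool(
  rows=[
    {"x":0,"y":-0.25,"z":0,"wx":0,"wy":0,"wz":0,"jaw":1},
    {"x":0,"y":-0.5,"z":0,"wx":0,"wy":0,"wz":0,"jaw":1},
    {"x":0,"y":-0.75,"z":0,"wx":0,"wy":0,"wz":0,"jaw":1},
    {"x":0,"y":-1,"z":0,"wx":0,"wy":0,"wz":0,"jaw":1},
  ],
)

```text
clock: 18.32
position: [0.466, 0.0319, 0.1267]
ee_rot: [0.013, 1.0, -0.001, -0.001]
contact_force: [0.8, -0.2, -1.3]
width: 0.0094
grasp_force: 40.0
```

drive_tool(
  rows=[
    {"x":0,"y":-0.25,"z":0,"wx":0,"wy":0,"wz":0,"jaw":1},
    {"x":0,"y":-0.5,"z":0,"wx":0,"wy":0,"wz":0,"jaw":1},
    {"x":0,"y":-0.75,"z":0,"wx":0,"wy":0,"wz":0,"jaw":1},
    {"x":0,"y":-1,"z":0,"wx":0,"wy":0,"wz":0,"jaw":1},
  ],
)

```text
clock: 18.65
position: [0.4631, -0.0681, 0.1268]
ee_rot: [0.013, 1.0, -0.0, -0.001]
contact_force: [0.7, -0.4, -0.6]
width: 0.0098
grasp_force: 40.0
```

drive_tool(
  rows=[
    {"x":0,"y":-0.25,"z":0,"wx":0,"wy":0,"wz":0,"jaw":1},
    {"x":0,"y":-0.5,"z":0,"wx":0,"wy":0,"wz":0,"jaw":1},
    {"x":0,"y":-0.75,"z":0,"wx":0,"wy":0,"wz":0,"jaw":1},
    {"x":0,"y":-1,"z":0,"wx":0,"wy":0,"wz":0,"jaw":1},
  ],
)

```text
clock: 18.98
position: [0.4602, -0.1678, 0.1269]
ee_rot: [0.013, 1.0, -0.0, -0.001]
contact_force: [0.3, 0.1, -0.8]
width: 0.0094
grasp_force: 40.0
```

drive_tool(
  rows=[
    {"x":-0.04,"y":-0.25,"z":0,"wx":0,"wy":0,"wz":0,"jaw":1},
    {"x":-0.04,"y":-0.47,"z":0,"wx":0,"wy":0,"wz":0,"jaw":1},
    {"x":-0.04,"y":-0.47,"z":0,"wx":0,"wy":0,"wz":0,"jaw":1},
    {"x":-0.04,"y":-0.47,"z":0,"wx":0,"wy":0,"wz":0,"jaw":1},
    {"x":-0.04,"y":-0.47,"z":0,"wx":0,"wy":0,"wz":0,"jaw":1},
    {"x":-0.04,"y":-0.47,"z":0,"wx":0,"wy":0,"wz":0,"jaw":1},
  ],
)

```text
clock: 19.48
position: [0.4637, -0.2127, 0.1274]
ee_rot: [0.013, 1.0, 0.0, -0.001]
contact_force: [0.5, 1.3, -1.2]
width: 0.0094
grasp_force: 40.0
```

```bash
python3 - <<'E'
from h import *
s=sense();print(s['position'].round(4),s['width'],R.from_quat(s['ee_rot']).as_matrix().round(4).tolist())
c=capture('side');t=capture('top')
cv2.imwrite('pics/d2.png',np.hstack([cv2.resize(t['img'][165:255,330:410],(400,450),interpolation=cv2.INTER_CUBIC),cv2.resize(c['img'][110:200,275:355],(400,450),interpolation=cv2.INTER_CUBIC)])[...,::-1])
O=((3,110,60),(22,255,255))
for n,x,roi in(('top',t,(325,165,410,255)),('side',c,(270,110,360,190))):
    so=mask(x,*O,roi);k=cv2.approxPolyDP(max(cv2.findContours(so,0,2)[0],key=cv2.contourArea),1.5,True)[:,0]
    print(n,k.tolist(),[onz(x,p,.104).round(3).tolist()[:2] for p in k])
E
```

```text
[ 0.4637 -0.2127  0.1274] 0.009370345838033254 [[-0.9996, 0.0267, -0.0012], [0.0267, 0.9996, 0.0005], [0.0012, 0.0005, -1.0]]
top [[354, 184], [354, 236], [385, 237], [386, 233], [390, 231], [391, 233], [386, 241], [383, 254], [409, 254], [409, 197], [403, 212], [400, 213], [409, 193], [409, 184], [402, 204], [394, 216], [396, 220], [394, 221], [393, 219], [392, 221], [396, 222], [392, 223], [389, 232], [386, 231], [386, 221], [378, 221], [377, 219], [363, 221], [360, 219], [360, 197], [362, 195], [370, 197], [386, 196], [386, 184]] [[0.558, -0.12], [0.382, -0.116], [0.377, -0.219], [0.391, -0.223], [0.397, -0.237], [0.39, -0.24], [0.364, -0.222], [0.321, -0.211], [0.319, -0.297], [0.511, -0.304], [0.46, -0.282], [0.457, -0.272], [0.524, -0.305], [0.555, -0.306], [0.487, -0.28], [0.447, -0.252], [0.434, -0.258], [0.431, -0.251], [0.437, -0.248], [0.431, -0.244], [0.427, -0.258], [0.424, -0.244], [0.394, -0.233], [0.397, -0.223], [0.431, -0.224], [0.431, -0.197], [0.438, -0.194], [0.432, -0.147], [0.439, -0.137], [0.513, -0.139], [0.52, -0.146], [0.513, -0.173], [0.515, -0.227], [0.556, -0.228]]
side [[290, 157], [293, 161], [300, 161], [331, 169], [340, 158], [340, 156], [327, 154], [324, 151], [324, 145], [321, 143], [318, 149], [315, 141], [312, 142], [310, 150], [299, 148]] [[0.56, -0.134], [0.536, -0.109], [0.51, -0.119], [0.373, -0.108], [0.369, -0.204], [0.374, -0.22], [0.429, -0.215], [0.449, -0.235], [0.467, -0.285], [0.486, -0.297], [0.478, -0.242], [0.516, -0.305], [0.525, -0.291], [0.506, -0.221], [0.556, -0.22]]
```

View pics/d2.png

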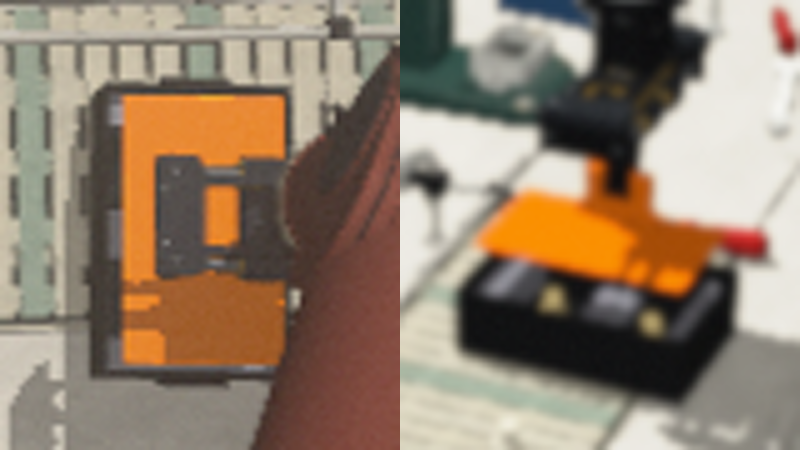

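Left: the plate covers u 354–386, v 184–237, evenly inside the rim with a slightly larger gap on the left. Right: it is above the box and near level, with both collars visible. I'll shift −y by 3 mm and lower.

drive_tool(
  rows=[
    {"x":0,"y":-0.02,"z":0.15,"wx":0,"wy":0,"wz":0,"jaw":1},
    {"x":0,"y":-0.02,"z":0.3,"wx":0,"wy":0,"wz":0,"jaw":1},
    {"x":0,"y":-0.02,"z":0.4,"wx":0,"wy":0,"wz":0,"jaw":1},
    {"x":0,"y":-0.02,"z":0.48,"wx":0,"wy":0,"wz":0,"jaw":1},
    {"x":0,"y":-0.02,"z":0.53,"wx":0,"wy":0,"wz":0,"jaw":1},
    {"x":0,"y":-0.02,"z":0.53,"wx":0,"wy":0,"wz":0,"jaw":1},
    {"x":0,"y":-0.02,"z":0.53,"wx":0,"wy":0,"wz":0,"jaw":1},
    {"x":0,"y":-0.02,"z":0.53,"wx":0,"wy":0,"wz":0,"jaw":1},
  ],
)

```text
clock: 20.25
position: [0.4643, -0.2161, 0.0756]
ee_rot: [0.015, 1.0, -0.0, 0.0]
contact_force: [-0.3, 0.6, -1.7]
width: 0.0097
grasp_force: 40.0
```

```bash
python3 - <<'E'
from h import *
s=sense();print(s['position'].round(4),s['contact_force'].round(1),s['moment'].round(2))
c=capture('side');t=capture('top')
cv2.imwrite('pics/d3.png',np.hstack([cv2.resize(t['img'][165:255,330:410],(400,450),interpolation=cv2.INTER_CUBIC),cv2.resize(c['img'][110:200,275:355],(400,450),interpolation=cv2.INTER_CUBIC)])[...,::-1])
E
```

```text
[ 0.4643 -0.2161  0.0756] [-0.3  0.6 -1.7] [ 0.01 -0.02  0.02]
```

View pics/d3.png

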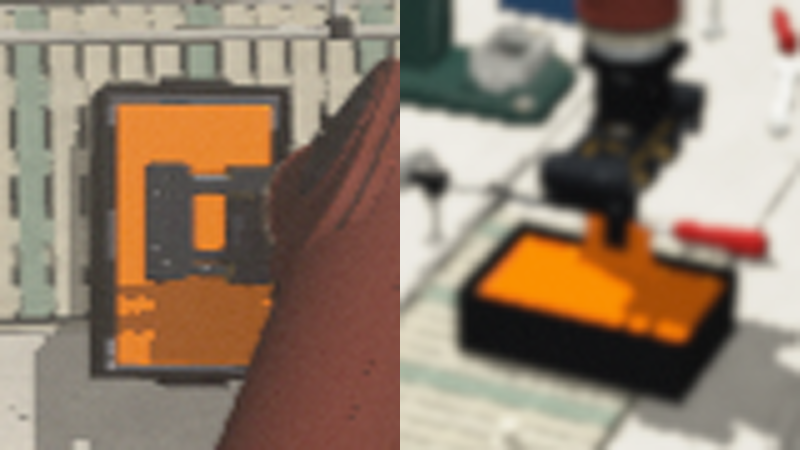

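The plate is inside the rim all round, with left edge at u≈354 and right at ≈385. I'll seat it and release.

drive_tool(
  rows=[
    {"x":0,"y":0,"z":0.02,"wx":0,"wy":0,"wz":0,"jaw":1},
    {"x":0,"y":0,"z":0.04,"wx":0,"wy":0,"wz":0,"jaw":1},
    {"x":0,"y":0,"z":0.04,"wx":0,"wy":0,"wz":0,"jaw":1},
    {"x":0,"y":0,"z":0.04,"wx":0,"wy":0,"wz":0,"jaw":1},
  ],
)

```text
clock: 20.68
position: [0.4643, -0.216, 0.072]
ee_rot: [0.015, 1.0, 0.0, 0.0]
contact_force: [-3.8, 1.7, 13.5]
width: 0.0097
grasp_force: 40.0
```

drive_tool(
  rows=[
    {"x":0,"y":0,"z":0,"wx":0,"wy":0,"wz":0,"jaw":0.6},
    {"x":0,"y":0,"z":0,"wx":0,"wy":0,"wz":0,"jaw":0.4},
    {"x":0,"y":0,"z":0,"wx":0,"wy":0,"wz":0,"jaw":0.2},
    {"x":0,"y":0,"z":0,"wx":0,"wy":0,"wz":0,"jaw":0.2},
    {"x":0,"y":0,"z":0,"wx":0,"wy":0,"wz":0,"jaw":0.2},
    {"x":0,"y":0,"z":0,"wx":0,"wy":0,"wz":0,"jaw":0.2},
  ],
)

```text
clock: 21.18
position: [0.4638, -0.2159, 0.071]
ee_rot: [0.015, 1.0, -0.0, -0.0]
contact_force: [-0.3, 0.6, 0.3]
width: 0.0336
grasp_force: 0.0
```

drive_tool(
  rows=[
    {"x":0,"y":0,"z":-0.2,"wx":0,"wy":0,"wz":0,"jaw":0.2},
    {"x":0,"y":0,"z":-0.5,"wx":0,"wy":0,"wz":0,"jaw":0.2},
    {"x":0,"y":0,"z":-0.7,"wx":0,"wy":0,"wz":0,"jaw":0.2},
    {"x":0,"y":0,"z":-0.7,"wx":0,"wy":0,"wz":0,"jaw":0.2},
  ],
)

```text
clock: 21.52
position: [0.4659, -0.217, 0.1448]
ee_rot: [0.015, 1.0, -0.0, 0.003]
contact_force: [1.7, 0.0, 0.2]
width: 0.0348
grasp_force: 0.0
```

drive_tool(
  rows=[
    {"x":0,"y":0.4,"z":0,"wx":0,"wy":0,"wz":0,"jaw":-1},
    {"x":0,"y":0.8,"z":0,"wx":0,"wy":0,"wz":0,"jaw":-1},
    {"x":0,"y":1,"z":0,"wx":0,"wy":0,"wz":0,"jaw":-1},
  ],
)

```text
clock: 21.77
position: [0.4667, -0.1119, 0.1406]
ee_rot: [0.014, 1.0, 0.001, -0.0]
contact_force: [1.8, 0.5, 0.1]
width: 0.0474
grasp_force: 0.0
```

drive_tool(
  rows=[
    {"x":0,"y":0.4,"z":0,"wx":0,"wy":0,"wz":0,"jaw":-1},
    {"x":0,"y":0.8,"z":0,"wx":0,"wy":0,"wz":0,"jaw":-1},
    {"x":0,"y":1,"z":0,"wx":0,"wy":0,"wz":0,"jaw":-1},
  ],
)

```text
clock: 22.02
position: [0.4693, -0.0113, 0.1407]
ee_rot: [0.013, 1.0, 0.001, -0.0]
contact_force: [0.3, 0.8, 0.7]
width: 0.0669
grasp_force: 0.0
```

drive_tool(
  rows=[
    {"x":0,"y":0.4,"z":0,"wx":0,"wy":0,"wz":0,"jaw":-1},
    {"x":0,"y":0.8,"z":0,"wx":0,"wy":0,"wz":0,"jaw":-1},
    {"x":0,"y":1,"z":0,"wx":0,"wy":0,"wz":0,"jaw":-1},
  ],
)

```text
clock: 22.27
position: [0.4721, 0.0889, 0.1407]
ee_rot: [0.013, 1.0, 0.001, -0.0]
contact_force: [0.7, 0.3, 0.4]
width: 0.0838
grasp_force: 0.0
```

drive_tool(
  rows=[
    {"x":0,"y":0.4,"z":0,"wx":0,"wy":0,"wz":0,"jaw":-1},
    {"x":0,"y":0.8,"z":0,"wx":0,"wy":0,"wz":0,"jaw":-1},
    {"x":0,"y":1,"z":0,"wx":0,"wy":0,"wz":0,"jaw":-1},
  ],
)

```text
clock: 22.52
position: [0.4747, 0.189, 0.1405]
ee_rot: [0.013, 1.0, 0.001, -0.0]
contact_force: [-0.1, 1.1, -0.2]
width: 0.087
grasp_force: 0.0
```

drive_tool(
  rows=[
    {"x":0,"y":0.4,"z":0,"wx":0,"wy":0,"wz":0,"jaw":-1},
    {"x":0.1,"y":0.8,"z":0,"wx":0,"wy":0,"wz":0,"jaw":-1},
    {"x":0.2,"y":1,"z":0,"wx":0,"wy":0,"wz":0,"jaw":-1},
  ],
)

```text
clock: 22.77
position: [0.4573, 0.2893, 0.1403]
ee_rot: [0.013, 1.0, 0.0, -0.0]
contact_force: [0.0, 0.8, -0.2]
width: 0.0871
grasp_force: 0.0
```

drive_tool(
  rows=[
    {"x":0.1,"y":0.4,"z":0,"wx":0,"wy":0,"wz":0,"jaw":-1},
    {"x":0.15,"y":0.8,"z":0,"wx":0,"wy":0,"wz":0,"jaw":-1},
    {"x":0.15,"y":0.82,"z":0,"wx":0,"wy":0,"wz":0,"jaw":-1},
    {"x":0.15,"y":0.82,"z":0.4,"wx":0,"wy":0,"wz":0,"jaw":-1},
    {"x":0.15,"y":0.82,"z":0.7,"wx":0,"wy":0,"wz":0,"jaw":-1},
    {"x":0.15,"y":0.82,"z":0.7,"wx":0,"wy":0,"wz":0,"jaw":-1},
    {"x":0.15,"y":0.82,"z":0.7,"wx":0,"wy":0,"wz":0,"jaw":-1},
  ],
)

```text
clock: 23.35
position: [0.4451, 0.3657, 0.0697]
ee_rot: [0.015, 1.0, -0.002, -0.001]
contact_force: [0.8, 0.5, 0.8]
width: 0.087
grasp_force: 0.0
```

```bash
python3 - <<'E'
from h import *
s=sense();print(s['position'].round(4),s['joint_positions'].round(2),s['ee_rot'].round(3))
c=capture('side');t=capture('top')
cv2.imwrite('pics/b1.png',np.hstack([cv2.resize(t['img'][165:255,340:400],(300,450),interpolation=cv2.INTER_CUBIC),cv2.resize(c['img'][195:285,215:315],(500,450),interpolation=cv2.INTER_CUBIC)])[...,::-1])
O=((5,130,80),(22,255,255))
m=mask(t,*O,(340,170,395,250));r=rect(m);print(r,[onz(t,p,.048).round(4)[:2].tolist() for p in cv2.boxPoints(r)])
m=mask(c,*O,(280,140,350,190));k=cv2.approxPolyDP(max(cv2.findContours(m,0,2)[0],key=cv2.contourArea),2,True)[:,0];print([(p.tolist(),onz(c,p,.048).round(4)[:2].tolist()) for p in k])
E
```

```text
[0.4451 0.3657 0.0697] [-1.05  0.32  0.33  1.83 -0.12  1.01  0.88] [ 0.015  1.    -0.002 -0.001]
((367.5, 211.5), (51.0, 31.0), 90.0) [[0.5582, -0.1228], [0.5564, -0.2312], [0.3782, -0.2254], [0.38, -0.1179]]
[([291, 166], [0.5656, -0.1564]), ([294, 170], [0.5411, -0.1311]), ([328, 178], [0.3899, -0.1261]), ([333, 177], [0.3739, -0.1411]), ([339, 169], [0.3717, -0.2102]), ([338, 165], [0.3861, -0.2398]), ([327, 163], [0.4344, -0.2379]), ([324, 156], [0.467, -0.29]), ([315, 154], [0.5095, -0.2919]), ([310, 159], [0.5135, -0.2423]), ([300, 157], [0.5601, -0.2421])]
```

View pics/b1.png

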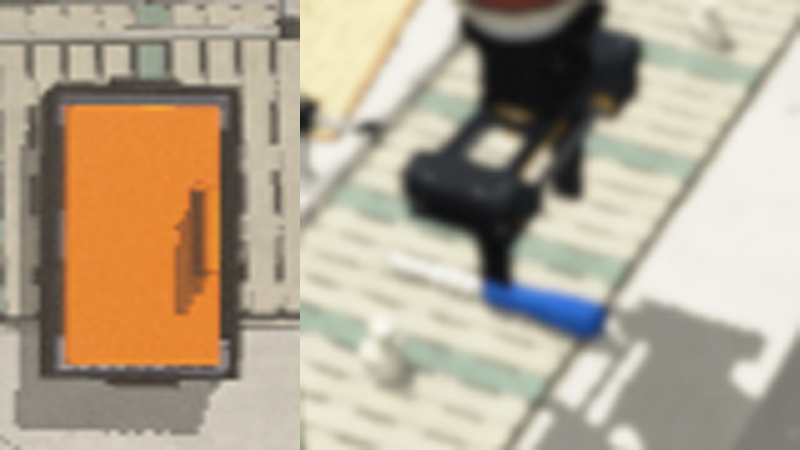

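Left: the divider lies flat inside the rim (u 353–384). Right: the blue handle is below the fingers at about (264,256), and the white collar at (291,266) is clear.

drive_tool(
  rows=[
    {"x":0,"y":0,"z":0.3,"wx":0,"wy":0,"wz":0,"jaw":-1},
    {"x":0,"y":0,"z":0.5,"wx":0,"wy":0,"wz":0,"jaw":-1},
    {"x":0,"y":0,"z":0.66,"wx":0,"wy":0,"wz":0,"jaw":-1},
    {"x":0,"y":0,"z":0.66,"wx":0,"wy":0,"wz":0,"jaw":-1},
    {"x":0,"y":0,"z":0.66,"wx":0,"wy":0,"wz":0,"jaw":-1},
  ],
)

```text
clock: 23.87
position: [0.4467, 0.3673, 0.0064]
ee_rot: [0.015, 1.0, 0.0, 0.0]
contact_force: [0.4, 0.8, 0.4]
width: 0.087
grasp_force: 0.0
```

drive_tool(
  rows=[
    {"x":0,"y":0,"z":0,"wx":0,"wy":0,"wz":0,"jaw":1},
    {"x":0,"y":0,"z":0,"wx":0,"wy":0,"wz":0,"jaw":1},
    {"x":0,"y":0,"z":0,"wx":0,"wy":0,"wz":0,"jaw":1},
    {"x":0,"y":0,"z":0,"wx":0,"wy":0,"wz":0,"jaw":1},
    {"x":0,"y":0,"z":0,"wx":0,"wy":0,"wz":0,"jaw":1},
    {"x":0,"y":0,"z":0,"wx":0,"wy":0,"wz":0,"jaw":1},
    {"x":0,"y":0,"z":0,"wx":0,"wy":0,"wz":0,"jaw":1},
    {"x":0,"y":0,"z":0,"wx":0,"wy":0,"wz":0,"jaw":1},
    {"x":0,"y":0,"z":0,"wx":0,"wy":0,"wz":0,"jaw":1},
    {"x":0,"y":0,"z":0,"wx":0,"wy":0,"wz":0,"jaw":1},
  ],
  grip_force=30,
)

```text
clock: 24.7
position: [0.446, 0.3668, 0.005]
ee_rot: [0.015, 1.0, -0.0, -0.0]
contact_force: [0.1, -0.1, 0.1]
width: 0.028
grasp_force: 0.2
```

drive_tool(
  rows=[
    {"x":0,"y":0,"z":0,"wx":0,"wy":0,"wz":0,"jaw":1},
    {"x":0,"y":0,"z":0,"wx":0,"wy":0,"wz":0,"jaw":1},
    {"x":0,"y":0,"z":0,"wx":0,"wy":0,"wz":0,"jaw":1},
  ],
)

```text
clock: 24.95
position: [0.4459, 0.3668, 0.005]
ee_rot: [0.015, 1.0, -0.0, -0.0]
contact_force: [0.0, 0.6, -0.2]
width: 0.0235
grasp_force: 29.9
```

```bash
python3 - <<'E'
from h import *
s=sense();print(s['position'].round(4),R.from_quat(s['ee_rot']).as_matrix().round(4).tolist())
c=capture('side');m=mask(c,(100,110,50),(130,255,255),(230,235,285,275));print(rect(m),proj(c,[s['position']+[0,0,.01]]))
E
```

```text
[0.4459 0.3668 0.005 ] [[-0.9996, 0.0293, -0.0001], [0.0293, 0.9996, -0.0002], [0.0001, -0.0002, -1.0]]
((267.4999694824219, 257.5), (14.630145072937012, 6.6713457107543945), 20.556045532226562) [[261.65938635 255.1839786 ]]
```

drive_tool(
  rows=[
    {"x":0,"y":0,"z":-0.2,"wx":0,"wy":0,"wz":0,"jaw":1},
    {"x":0,"y":0,"z":-0.4,"wx":0,"wy":0,"wz":0,"jaw":1},
    {"x":0,"y":0,"z":-0.7,"wx":0,"wy":0,"wz":0,"jaw":1},
    {"x":0,"y":0,"z":-1,"wx":0,"wy":0,"wz":0,"jaw":1},
    {"x":0,"y":0,"z":-1,"wx":0,"wy":0,"wz":0,"jaw":1},
  ],
)

```text
clock: 25.42
position: [0.4486, 0.3689, 0.1109]
ee_rot: [0.015, 1.0, 0.003, 0.003]
contact_force: [1.6, 0.4, -0.6]
width: 0.0234
grasp_force: 29.9
```

drive_tool(
  rows=[
    {"x":0,"y":-0.25,"z":-0.2,"wx":0,"wy":0,"wz":0,"jaw":1},
    {"x":0,"y":-0.5,"z":-0.3,"wx":0,"wy":0,"wz":0,"jaw":1},
    {"x":0,"y":-0.75,"z":-0.3,"wx":0,"wy":0,"wz":0,"jaw":1},
    {"x":0,"y":-1,"z":-0.3,"wx":0,"wy":0,"wz":0,"jaw":1},
  ],
)

```text
clock: 25.75
position: [0.4432, 0.2661, 0.1355]
ee_rot: [0.015, 1.0, 0.0, 0.0]
contact_force: [0.3, -0.7, -0.6]
width: 0.0232
grasp_force: 29.9
```

drive_tool(
  rows=[
    {"x":0,"y":-0.25,"z":0,"wx":0,"wy":0,"wz":0,"jaw":1},
    {"x":0,"y":-0.5,"z":0,"wx":0,"wy":0,"wz":0,"jaw":1},
    {"x":0,"y":-0.75,"z":0,"wx":0,"wy":0,"wz":0,"jaw":1},
    {"x":0,"y":-1,"z":0,"wx":0,"wy":0,"wz":0,"jaw":1},
  ],
)

```text
clock: 26.08
position: [0.4398, 0.1657, 0.1348]
ee_rot: [0.015, 1.0, 0.0, -0.0]
contact_force: [0.9, -0.8, -0.1]
width: 0.0232
grasp_force: 29.9
```

drive_tool(
  rows=[
    {"x":0,"y":-0.25,"z":0,"wx":0,"wy":0,"wz":0,"jaw":1},
    {"x":0,"y":-0.5,"z":0,"wx":0,"wy":0,"wz":0,"jaw":1},
    {"x":0,"y":-0.75,"z":0,"wx":0,"wy":0,"wz":0,"jaw":1},
    {"x":0,"y":-1,"z":0,"wx":0,"wy":0,"wz":0,"jaw":1},
  ],
)

```text
clock: 26.42
position: [0.4369, 0.0658, 0.1348]
ee_rot: [0.015, 1.0, 0.0, -0.0]
contact_force: [0.4, -0.8, -0.4]
width: 0.0234
grasp_force: 29.9
```

drive_tool(
  rows=[
    {"x":0,"y":-0.25,"z":0,"wx":0,"wy":0,"wz":0,"jaw":1},
    {"x":0,"y":-0.5,"z":0,"wx":0,"wy":0,"wz":0,"jaw":1},
    {"x":0,"y":-0.75,"z":0,"wx":0,"wy":0,"wz":0,"jaw":1},
    {"x":0,"y":-1,"z":0,"wx":0,"wy":0,"wz":0,"jaw":1},
  ],
)

```text
clock: 26.75
position: [0.4339, -0.0341, 0.1349]
ee_rot: [0.015, 1.0, 0.0, 0.0]
contact_force: [-0.4, -0.3, -0.5]
width: 0.0234
grasp_force: 29.9
```

drive_tool(
  rows=[
    {"x":0,"y":-0.25,"z":0,"wx":0,"wy":0,"wz":0,"jaw":1},
    {"x":0,"y":-0.5,"z":0,"wx":0,"wy":0,"wz":0,"jaw":1},
    {"x":0,"y":-0.75,"z":0,"wx":0,"wy":0,"wz":0,"jaw":1},
    {"x":0,"y":-1,"z":0,"wx":0,"wy":0,"wz":0,"jaw":1},
  ],
)

```text
clock: 27.08
position: [0.431, -0.1341, 0.135]
ee_rot: [0.015, 1.0, 0.0, 0.0]
contact_force: [-0.2, -0.5, -0.5]
width: 0.0236
grasp_force: 29.9
```

drive_tool(
  rows=[
    {"x":0.02,"y":-0.26,"z":0,"wx":0,"wy":0,"wz":0,"jaw":1},
    {"x":0.02,"y":-0.26,"z":0,"wx":0,"wy":0,"wz":0,"jaw":1},
    {"x":0.02,"y":-0.26,"z":0,"wx":0,"wy":0,"wz":0,"jaw":1},
    {"x":0.02,"y":-0.26,"z":0,"wx":0,"wy":0,"wz":0,"jaw":1},
    {"x":0.02,"y":-0.26,"z":0,"wx":0,"wy":0,"wz":0,"jaw":1},
  ],
)

```text
clock: 27.5
position: [0.4287, -0.1578, 0.1349]
ee_rot: [0.014, 1.0, 0.0, -0.0]
contact_force: [-1.3, 1.5, -1.3]
width: 0.0232
grasp_force: 29.9
```

```bash
python3 - <<'E'
from h import *
s=sense();print(s['position'].round(4),s['joint_positions'].round(2),s['width'])
c=capture('side');t=capture('top')
cv2.imwrite('pics/b2.png',np.hstack([cv2.resize(t['img'][165:255,330:410],(400,450),interpolation=cv2.INTER_CUBIC),cv2.resize(c['img'][110:200,275:355],(400,450),interpolation=cv2.INTER_CUBIC)])[...,::-1])
E
```

```text
[ 0.4287 -0.1578  0.1349] [-0.59 -0.03  0.84  2.06  0.03  1.1   1.79] 0.023214725303073818
```

View pics/b2.png

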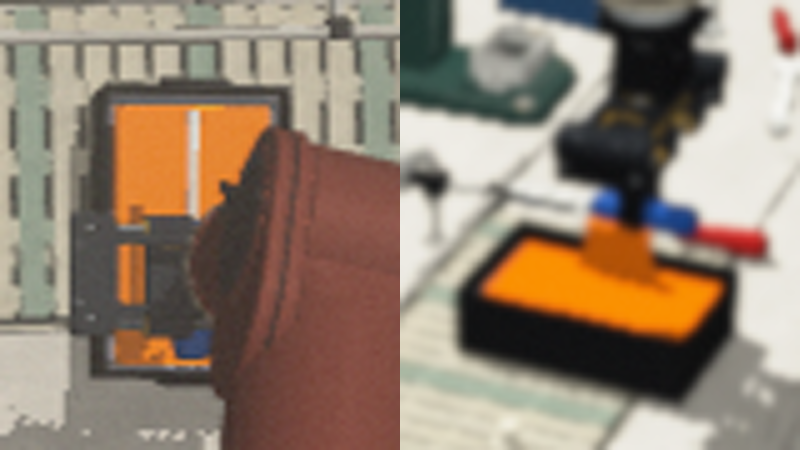

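Left: the tip is at (369,187) and the handle butt at about v=236, aligned with the lane. Allowing for height, the driver sits about 6 mm too near, so I'll shift +x by 5 mm and lower.

drive_tool(
  rows=[
    {"x":-0.05,"y":-0.01,"z":0.2,"wx":0,"wy":0,"wz":0,"jaw":1},
    {"x":-0.05,"y":-0.01,"z":0.4,"wx":0,"wy":0,"wz":0,"jaw":1},
    {"x":-0.05,"y":-0.01,"z":0.6,"wx":0,"wy":0,"wz":0,"jaw":1},
    {"x":-0.05,"y":-0.01,"z":0.7,"wx":0,"wy":0,"wz":0,"jaw":1},
    {"x":-0.05,"y":-0.01,"z":0.76,"wx":0,"wy":0,"wz":0,"jaw":1},
    {"x":-0.05,"y":-0.01,"z":0.8,"wx":0,"wy":0,"wz":0,"jaw":1},
    {"x":-0.05,"y":-0.01,"z":0.8,"wx":0,"wy":0,"wz":0,"jaw":1},
    {"x":-0.05,"y":-0.01,"z":0.8,"wx":0,"wy":0,"wz":0,"jaw":1},
  ],
)

```text
clock: 28.27
position: [0.434, -0.1601, 0.0556]
ee_rot: [0.015, 1.0, -0.0, 0.0]
contact_force: [0.1, 0.8, -0.9]
width: 0.0235
grasp_force: 29.9
```

Next a little lower, then a slow release and retreat.

drive_tool(
  rows=[
    {"x":0,"y":0,"z":0.02,"wx":0,"wy":0,"wz":0,"jaw":1},
    {"x":0,"y":0,"z":0.02,"wx":0,"wy":0,"wz":0,"jaw":1},
    {"x":0,"y":0,"z":0.02,"wx":0,"wy":0,"wz":0,"jaw":1},
  ],
)

```text
clock: 28.52
position: [0.4338, -0.16, 0.0534]
ee_rot: [0.015, 1.0, 0.0, 0.0]
contact_force: [0.1, -0.3, -1.0]
width: 0.0234
grasp_force: 29.9
```

drive_tool(
  rows=[
    {"x":0,"y":0,"z":0,"wx":0,"wy":0,"wz":0,"jaw":0.4},
    {"x":0,"y":0,"z":0,"wx":0,"wy":0,"wz":0,"jaw":0.3},
    {"x":0,"y":0,"z":0,"wx":0,"wy":0,"wz":0,"jaw":0.2},
    {"x":0,"y":0,"z":0,"wx":0,"wy":0,"wz":0,"jaw":0.1},
    {"x":0,"y":0,"z":0,"wx":0,"wy":0,"wz":0,"jaw":0.1},
    {"x":0,"y":0,"z":0,"wx":0,"wy":0,"wz":0,"jaw":0.1},
    {"x":0,"y":0,"z":0,"wx":0,"wy":0,"wz":0,"jaw":0.1},
  ],
)

```text
clock: 29.1
position: [0.4335, -0.16, 0.0531]
ee_rot: [0.015, 1.0, -0.0, -0.0]
contact_force: [0.4, -0.1, 0.3]
width: 0.0386
grasp_force: 0.0
```

drive_tool(
  rows=[
    {"x":0,"y":0,"z":-0.1,"wx":0,"wy":0,"wz":0,"jaw":0.1},
    {"x":0,"y":0,"z":-0.3,"wx":0,"wy":0,"wz":0,"jaw":0.1},
    {"x":0,"y":0,"z":-0.6,"wx":0,"wy":0,"wz":0,"jaw":0.1},
    {"x":0,"y":0,"z":-1,"wx":0,"wy":0,"wz":0,"jaw":0.1},
    {"x":0,"y":0,"z":-1,"wx":0,"wy":0,"wz":0,"jaw":0.1},
  ],
)

```text
clock: 29.52
position: [0.4367, -0.1616, 0.1598]
ee_rot: [0.016, 1.0, 0.0, 0.004]
contact_force: [1.9, -0.8, -0.1]
width: 0.0391
grasp_force: 0.0
```

drive_tool(
  rows=[
    {"x":-0.3,"y":0.3,"z":0,"wx":0,"wy":0,"wz":0,"jaw":0.1},
    {"x":-0.4,"y":0.7,"z":0,"wx":0,"wy":0,"wz":0,"jaw":0.1},
    {"x":-0.4,"y":1,"z":0,"wx":0,"wy":0,"wz":0,"jaw":0.1},
    {"x":-0.4,"y":1,"z":0,"wx":0,"wy":0,"wz":0,"jaw":0.1},
  ],
)

```text
clock: 29.85
position: [0.4773, -0.055, 0.1536]
ee_rot: [0.011, 1.0, 0.0, 0.0]
contact_force: [0.2, 0.7, 0.1]
width: 0.039
grasp_force: 0.0
```

drive_tool(
  rows=[
    {"x":0,"y":0.4,"z":0,"wx":0,"wy":0,"wz":0,"jaw":0.1},
    {"x":0,"y":0.8,"z":0,"wx":0,"wy":0,"wz":0,"jaw":0.1},
    {"x":0,"y":1,"z":0,"wx":0,"wy":0,"wz":0,"jaw":0.1},
    {"x":0,"y":1,"z":0,"wx":0,"wy":0,"wz":0,"jaw":0.1},
  ],
)

```text
clock: 30.18
position: [0.4793, 0.0437, 0.1537]
ee_rot: [0.011, 1.0, 0.0, 0.0]
contact_force: [-0.1, 0.2, -0.1]
width: 0.0394
grasp_force: 0.0
```

```bash
python3 - <<'E'
from h import *
s=sense();print(s['position'].round(4),s['contact_force'].round(1))
c=capture('side');t=capture('top')
cv2.imwrite('pics/f.png',np.hstack([cv2.resize(t['img'][165:255,330:450],(480,360),interpolation=cv2.INTER_CUBIC),cv2.resize(c['img'][120:210,270:350],(320,360),interpolation=cv2.INTER_CUBIC)])[...,::-1])
E
```

```text
[0.4793 0.0437 0.1537] [-0.1  0.2 -0.1]
```

View pics/f.png

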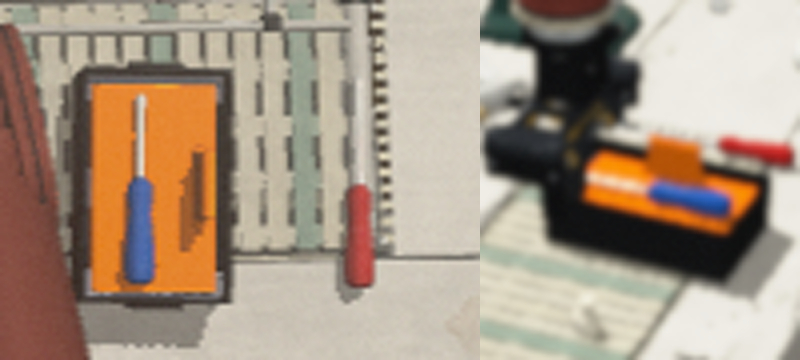

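The blue driver lies flat on the divider, from (365,189) to (365,235) in the top view and well inside the rim. The red driver and white collar haven't moved, so I'm handing in.

```bash
python3 -c "from cell import hand_in;print(hand_in())"
```

```text
the job is handed in; nothing more can be done
None
```

The kit box is packed as asked and handed in at about 30 s on the robot's clock: both gold collars upright, one in each pocket, the divider flat on the ledges over them, and the blue screwdriver lengthwise on top; the hand-in gave no verdict.

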